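# Load and gauge a sled of test discs

### The job

Slide every blue test disc along the sled's plate, never picking it up off the plate, until each has dropped flush into a pocket of its own, while the sled waits at its loading position. Then lift the orange stop out of the track and park it in the white tray, push the loaded sled under the blue bridge bar until it is fully home to prove that no disc stands proud, and press the green ready button all the way down and let it go. To finish, draw the sled fully back to its loading position with the discs still in it and set the stop back down in its gap in the track ahead of the sled, leaving the other things on the table alone.

Things in the scene. Friction and masses are not known exactly. Their poses are not given: they have to be found in the camera images.
- disc0_center (a point): Blue test disc with a white dot on top, 32 mm diameter, 6 mm thick, 12 to 20 g; point at its centre, half-way up, own z along its axis. Three to five such discs are present, lying flat and loose on the sled's plate; it makes no difference which disc goes in which pocket.
- disc1_center (a point): Blue test disc with a white dot on top, 32 mm diameter, 6 mm thick, 12 to 20 g; point at its centre, half-way up, own z along its axis. Three to five such discs are present, lying flat and loose on the sled's plate; it makes no difference which disc goes in which pocket.
- disc2_center (a point): Blue test disc with a white dot on top, 32 mm diameter, 6 mm thick, 12 to 20 g; point at its centre, half-way up, own z along its axis. Three to five such discs are present, lying flat and loose on the sled's plate; it makes no difference which disc goes in which pocket.
- disc3_center (a point): Blue test disc with a white dot on top, 32 mm diameter, 6 mm thick, 12 to 20 g; point at its centre, half-way up, own z along its axis. Three to five such discs are present, lying flat and loose on the sled's plate; it makes no difference which disc goes in which pocket.
- disc4_center (a point): Blue test disc with a white dot on top, 32 mm diameter, 6 mm thick, 12 to 20 g; point at its centre, half-way up, own z along its axis. Three to five such discs are present, lying flat and loose on the sled's plate; it makes no difference which disc goes in which pocket.
- pocket0 (a point): Centre of the mouth (level with the plate's top face) of one of five round dark-floored pockets in the sled, 35 mm across and 6 mm deep: a seated disc lies flush, its centre 3 mm below this point; an unseated disc lies with its centre 3 mm above the plate. Axes parallel to the sled's. The row runs along the sled's x at 40 mm spacing, 75 mm from the plate's front (+y) edge.
- pocket1 (a point): Centre of the mouth (level with the plate's top face) of one of five round dark-floored pockets in the sled, 35 mm across and 6 mm deep: a seated disc lies flush, its centre 3 mm below this point; an unseated disc lies with its centre 3 mm above the plate. Axes parallel to the sled's. The row runs along the sled's x at 40 mm spacing, 75 mm from the plate's front (+y) edge.
- pocket2 (a point): Centre of the mouth (level with the plate's top face) of one of five round dark-floored pockets in the sled, 35 mm across and 6 mm deep: a seated disc lies flush, its centre 3 mm below this point; an unseated disc lies with its centre 3 mm above the plate. Axes parallel to the sled's. The row runs along the sled's x at 40 mm spacing, 75 mm from the plate's front (+y) edge.
- pocket3 (a point): Centre of the mouth (level with the plate's top face) of one of five round dark-floored pockets in the sled, 35 mm across and 6 mm deep: a seated disc lies flush, its centre 3 mm below this point; an unseated disc lies with its centre 3 mm above the plate. Axes parallel to the sled's. The row runs along the sled's x at 40 mm spacing, 75 mm from the plate's front (+y) edge.
- pocket4 (a point): Centre of the mouth (level with the plate's top face) of one of five round dark-floored pockets in the sled, 35 mm across and 6 mm deep: a seated disc lies flush, its centre 3 mm below this point; an unseated disc lies with its centre 3 mm above the plate. Axes parallel to the sled's. The row runs along the sled's x at 40 mm spacing, 75 mm from the plate's front (+y) edge.
- sled (a joint): Travel of the sled along its track, m: 0 = loading position (as it starts), 0.17 = fully home against its end, with the pocket row past the bridge bar; it moves with about 3 N of friction and stays where it is left.
- sled_grip (a point): Black upright grip on the rear edge of the sled, 50 mm (sled x) by 12 mm (sled y), 32 mm high, its top 9 mm above this point; the point lies on its centre line, 23 mm above the plate's top face and 6 mm in from the sled's rear edge. Axes parallel to the sled's. Pushed, or pinched across its 12 mm, from above.
- plate (a point): Centre of the level top face, 28 mm above the table, of the sled's aluminium plate, 260 mm (x) by 240 mm (y), on which the discs lie. Axes are the sled's: +y is the way it travels to go home under the bridge. A rim 5 mm wide and 5 mm high stands along the two sides and the rear (-y); the front edge is open.
- blade (a point): Middle of the underside of the gauge blade on the fixed blue bridge bar that spans the track along the sled's x: 2.5 mm above the plate's top face, so that a disc not flush in its pocket jams against it. The bar is 18 mm wide, 314 mm long, its top 15 mm above this point; it stands 139 mm ahead (+y) of the pocket row when the sled is at 0. Axes parallel to the sled's.
- stop_center (a point): Orange plastic travel stop, a loose block 44 mm (own x) by 34 mm by 34 mm, 0.1 to 0.15 kg; point at its centre. It starts on the track's base (8 mm above the table), its x along the bridge bar, in a 42 mm gap between the waiting sled's front edge and a ridge 5 mm high (middle of the gap 43 mm before the blade), and blocks the sled until lifted out. Gripped from above across its 44 mm.
- tray_in (a point): Middle of the inner floor (about 4 mm above the table) of the low white square tray in which the stop is parked, 112 mm square inside, walls 4 mm thick and 16 mm high outside.
- ready_top (a point): Middle of the top of the green ready button (30 mm diameter) on a small white pod; pressed straight down, 6 mm of travel, 5 N to the bottom. It springs back.
- ready (a joint): How far the ready button is pressed, m: 0 = out, 0.006 = fully down.
- vial: Bystander to be left where it is: amber bottle, 34 mm diameter, 65 mm high; origin at its underside.
- dish: Bystander to be left where it is: round steel dish, 100 mm across, 35 mm high; origin at its underside.
- tape: Bystander to be left where it is: roll of white tape lying flat, 70 mm across, 25 mm high; origin at its underside.
- slidebox: Bystander to be left where it is: blue box, 50 by 80 by 30 mm high; origin at its underside.
Mind the look-alikes: they are no part of the job. Leave any brown or yellow look-alike of the part that bears disc0_center alone.

How it is judged:
On the way, in this order (a step that is already met when the one before it is completed fails the run):
1. every disc present lies flush in a pocket, with the sled still at its loading position (y of disc0_center in the frame of plate between 0.041 and 0.049 m and z of disc0_center in the frame of plate between -0.006 and -0.0015 m and y of disc1_center in the frame of plate between 0.041 and 0.049 m and z of disc1_center in the frame of plate between -0.006 and -0.0015 m and y of disc2_center in the frame of plate between 0.041 and 0.049 m and z of disc2_center in the frame of plate between -0.006 and -0.0015 m and y of disc3_center in the frame of plate between 0.041 and 0.049 m and z of disc3_center in the frame of plate between -0.006 and -0.0015 m and y of disc4_center in the frame of plate between 0.041 and 0.049 m and z of disc4_center in the frame of plate between -0.006 and -0.0015 m and value of joint sled below 0.02 m), for 0.2 s.
2. the sled is fully home past the bridge bar with every disc flush in a pocket and the stop parked in the tray (y of disc0_center in the frame of plate between 0.041 and 0.049 m and z of disc0_center in the frame of plate between -0.006 and -0.0015 m and y of disc1_center in the frame of plate between 0.041 and 0.049 m and z of disc1_center in the frame of plate between -0.006 and -0.0015 m and y of disc2_center in the frame of plate between 0.041 and 0.049 m and z of disc2_center in the frame of plate between -0.006 and -0.0015 m and y of disc3_center in the frame of plate between 0.041 and 0.049 m and z of disc3_center in the frame of plate between -0.006 and -0.0015 m and y of disc4_center in the frame of plate between 0.041 and 0.049 m and z of disc4_center in the frame of plate between -0.006 and -0.0015 m and horizontal distance between stop_center and tray_in below 0.05 m and z of stop_center in the frame of tray_in below 0.03 m and value of joint sled above 0.163 m), for 0.2 s.
3. the ready button is pressed down with the sled home and the stop parked (horizontal distance between stop_center and tray_in below 0.05 m and z of stop_center in the frame of tray_in below 0.03 m and value of joint ready above 0.0045 m and value of joint sled above 0.16 m), for 0.05 s.
At the end, for the whole second after the job is handed in: Every disc lies dropped flush (within 1.5 mm) in a pocket, the sled is back (under 8 mm), the stop rests down in its gap in the track (centre 34 to 52 mm before the blade, within 80 mm of its middle sideways), the button is out (under 1.5 mm), all at rest (y of disc0_center in the frame of plate between 0.041 and 0.049 m and z of disc0_center in the frame of plate between -0.006 and -0.0015 m and y of disc1_center in the frame of plate between 0.041 and 0.049 m and z of disc1_center in the frame of plate between -0.006 and -0.0015 m and y of disc2_center in the frame of plate between 0.041 and 0.049 m and z of disc2_center in the frame of plate between -0.006 and -0.0015 m and y of disc3_center in the frame of plate between 0.041 and 0.049 m and z of disc3_center in the frame of plate between -0.006 and -0.0015 m and y of disc4_center in the frame of plate between 0.041 and 0.049 m and z of disc4_center in the frame of plate between -0.006 and -0.0015 m and value of joint sled below 0.008 m and value of joint ready below 0.0015 m and x of stop_center in the frame of blade between -0.08 and 0.08 m and y of stop_center in the frame of blade between -0.052 and -0.034 m and z of stop_center in the frame of blade below 0.002 m and linear speed of each of disc0, disc1, disc2, disc3, disc4, stop below 0.02 m/s); the robot touches nothing.
It fails at once if a disc is picked up off the plate (its centre more than 15 mm above the plate's top face) (z of any of disc0_center, disc1_center, disc2_center, disc3_center, disc4_center in the frame of plate above 0.015 m).
It fails at once if a bystander is disturbed (moved more than 30 mm) (distance of any of vial, dish, tape, slidebox from where it was at the start of the episode above 0.03 m).
Of disc0, disc1, disc2, disc3, disc4 only 3 to 5 are there at a start; the rules pass over those that are not, and their reading is None.
At some moment in a run one of disc0, disc1, disc2, disc3, disc4, stop may be knocked a few centimetres aside while the robot is not near it.
Once in a run the grip may slacken for a moment while it holds something.
It also fails if it takes over 208 s, if anything falls off the work surface, if the arm or the gripper's body presses on something with over 40 N, if the wrist force passes 120 N, or if a joint passes its speed limit or range.

### The arm

A 6-joint arm with a two-finger parallel gripper is mounted at the origin on the work surface. World frame = base frame: x ahead of the robot, y to its left, z up, the work surface at z = 0. Lengths are in m, angles in rad, forces in N, time in s.
With the tool pointing down it reaches from about 0.425 to 0.95 m from the base axis. Payload 3.5 kg.
Tool frame: the origin (TCP) lies midway between the tips of the shut fingers; the grasp point (between the pads) lies 19 mm behind it; z points along the fingers, y is the direction in which the jaws open and shut (so a half turn about z gives the same grasp; the last joint's range is limited). The gripper opens to 85 mm and grips with 20 to 120 N. Pads are 22 mm wide; open, the fingers measure 114 mm over their backs; the gripper's body (76 mm by 85 mm) begins 54 mm behind the grasp point. The pads swing forward as they close: fully open they stand 13 mm farther back than shut.
Start: joints at [-1.369, 0.286, 1.577, -0, 1.279, -0.15], TCP at [0.233, -0.634, 0.231] pointing down, gripper open.
Joint ranges: [-2.77, 2.77], [-0.9, 2.22], [0.21, 2.48], [-1.53, 4.67], [0.24, 2.81], [-2.84, 2.84]. Speed limits (rad/s): [2.79, 2.79, 3.14, 3.14, 3.14, 3.14].

### API

Orientations are given as a unit quaternion [x, y, z, w].
In Python, from plant import ctrl gives the robot as it stands.
- The arm moves only by the tool apply_moves, never from a script. Its argument "moves" is a list that holds one entry, the list of rows, each a list of 7 numbers: the shift along the tool's x, y, z in m, then the turn, a rotation vector about the tool's x, y, z in degrees, then the gripper's target within -1 to 1 (shut at 1, half-way at 0, fully open at -1). In form: [[[tx, ty, tz, ax, ay, az, hand], ...]]. A call has 1 to 12 rows; each row shifts and turns the pose as measured when the row begins, along the tool's axes as they then stand; what a row does not reach is not made up. A row lasts 1/10 s, in which the tool goes at most 50 mm and 8.59 degrees, less where a joint would pass 70% of its speed; a pose out of reach is approached as far as the arm can. A call with a gripper value outside its range is refused whole. The fingers move at their own pace and stop on an object; "force" is the grip in N (left out, the last holds). Time passes only in rows, so rows that do not move let the fingers close. It gives the time, the measured TCP pose, the force and the opening at its end, in the units of the state.
- ctrl.get_state(): the state, without advancing time (a new reading comes with each control period).
- ctrl.read_camera(name): name is "scene" or "top" or "wrist"; returns the picture (420x560x3 uint8, red, green, blue); there is no depth.
- ctrl.get_calibration(name): a dict with "camera_matrix" (3x3 intrinsics, pixels), "cam_to_world" (4x4, takes a point from camera to world coordinates). Camera axes: x right, y up, looking along -z (the intrinsics and any distortion apply to the point x, -y, -z); pixel columns grow to the right and rows downward; lengths in m; the calibration is good to about 2 mm. A picture is of the moment at which its call begins: read the wrist's pose just before it. get_calibration takes no time and is no camera call; for the wrist camera it gives the pose at the moment of the call.
- ctrl.sign_off(): hands the job in, once; it reports no verdict.
The state is a dict: "time": time; "qpos": joint angles; "dq": joint speeds; "joint_efforts": joint torques, N m; "eef_pos": TCP position; "tcp_rot": TCP orientation; "contact_force": force on the tool from outside, world axes, zero at the start; "wrist_torque": the same for the moment, N m; "opening": opening from 0.0 (shut) to 1.0 (fully open).
Only numpy, scipy, OpenCV 4.12 (cv2) and the standard library are available. Lean on these libraries where they do the work, as an engineer would, in place of code of your own. Each camera call takes 0.05 s, during which the arm holds its last target. There are 200 camera calls.

## Working session

There is one attempt and no reset: what is moved stays moved. The work goes in short steps, Python scripts to look and compute and a tool call to move; the robot and the scene stay as the last step left them, time stands still between calls to the robot, and variables do not carry over. Pictures are saved under pics/ and viewed, about 12 in all and at most 16, crops included, and the job is handed in when it is done.

Besides the shell and the picture viewer there is one more tool, called after "Call:" as name(argument=value, ...) on one line, values as JSON. apply_moves: Moves the arm, as the interface text tells. Its arguments: {"type":"object","properties":{"moves":{"type":"array","items":{"type":"array","items":{"type":"array","items":{"type":"number"}}}},"force":{"type":"number"}},"required":["moves"]}

```bash
mkdir -p pics; ls
python3 - <<'E'
from plant import ctrl
import cv2,numpy as np
print(ctrl.get_state())
a=[]
for n in ("top","scene"):
    im=ctrl.read_camera(n);cv2.imwrite(f"pics/{n}0.png",im[:,:,::-1])
    c=ctrl.get_calibration(n);print(n,{k:np.round(v,4).tolist() if not isinstance(v,str) else v for k,v in c.items()})
E
```

```text
pics
{'time': 0.0, 'qpos': array([-1.36898761e+00,  2.87195253e-01,  1.57821668e+00, -7.40616533e-06,
        1.27863253e+00, -1.49999551e-01]), 'dq': array([-0.00065476,  0.00212174, -0.00149665, -0.00186351, -0.00104481,
        0.0013264 ]), 'joint_efforts': array([-1.54594305e-03, -4.05988920e+01, -2.92625982e+01, -1.88428730e-04,
        5.87832343e-03,  4.68663700e-06]), 'eef_pos': array([ 0.23249024, -0.632971  ,  0.229906  ]), 'tcp_rot': array([ 9.84567792e-01,  1.74999316e-01, -3.52965307e-05, -1.22539666e-03]), 'contact_force': array([ 0.14408383, -0.05019619,  0.271425  ]), 'wrist_torque': array([-0.00973301, -0.04073387, -0.01266426]), 'opening': 1.0034751883889774}
top {'camera_matrix': [[403.4635, 0.0, 285.9532], [0.0, 403.4635, 210.9855], [0.0, 0.0, 1.0]], 'cam_to_world': [[-0.0173, 0.994, -0.108, 0.3428], [-0.9996, -0.0148, 0.0232, -0.026], [0.0215, 0.1083, 0.9939, 1.0066], [0.0, 0.0, 0.0, 1.0]]}
scene {'camera_matrix': [[477.1851, 0.0, 285.0262], [0.0, 477.1851, 217.0256], [0.0, 0.0, 1.0]], 'cam_to_world': [[0.6178, -0.6278, 0.4735, 1.1212], [0.7863, 0.4864, -0.381, -0.5907], [0.0088, 0.6077, 0.7941, 1.2235], [0.0, 0.0, 0.0, 1.0]]}
```

View pics/top0.png

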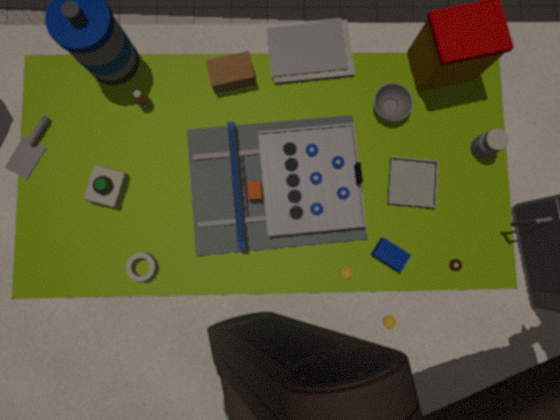

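View pics/scene0.png

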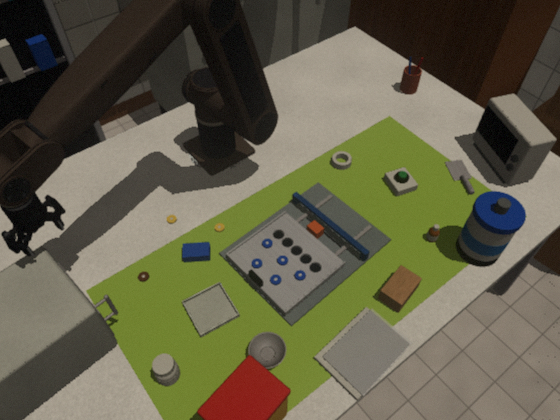

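The top view shows five blue discs at about (312,150), (338,162), (316,178), (343,193) and (317,209). The pocket row runs from (290,149) to (296,213). The grip is at (359,173), the bar along x≈237, the stop at (255,189), the tray at (413,183) and the button at (101,185). The scene view agrees.

```bash
cat > h.py <<'E'
from plant import ctrl
import cv2,numpy as np
from scipy.spatial.transform import Rotation as R
def ray(cal,uv,z):
    K=np.array(cal["camera_matrix"]);T=np.array(cal["cam_to_world"])
    p=np.linalg.solve(K,[uv[0],uv[1],1.]);d=T[:3,:3]@[p[0],-p[1],-p[2]]
    return T[:3,3]+d*(z-T[2,3])/d[2]
def proj(cal,P):
    K=np.array(cal["camera_matrix"]);T=np.array(cal["cam_to_world"])
    q=T[:3,:3].T@(np.asarray(P)-T[:3,3]);q=K@[q[0],-q[1],-q[2]];return q[:2]/q[2]
def blobs(m,amin=15,amax=1e9):
    cs,_=cv2.findContours(m.astype(np.uint8),cv2.RETR_EXTERNAL,cv2.CHAIN_APPROX_NONE);o=[]
    for c in cs:
        h=cv2.convexHull(c);M=cv2.moments(h)
        if M["m00"]>=amin and M["m00"]<amax:
            o.append((M["m10"]/M["m00"],M["m01"]/M["m00"],M["m00"],cv2.minAreaRect(c)))
    return o
def hsv(im): return cv2.cvtColor(im,cv2.COLOR_RGB2HSV)
def mask(h,lo,hi): return cv2.inRange(h,np.array(lo),np.array(hi))>0
def snap(n):
    c=ctrl.get_calibration(n);return ctrl.read_camera(n),c
def st():
    s=ctrl.get_state();r=R.from_quat(s["tcp_rot"]).as_matrix()
    print("t%.2f"%s["time"],"tcp",np.round(s["eef_pos"],4),"xax",np.round(r[:,0],3),"zax",np.round(r[:,2],3),"open%.3f"%s["opening"],"F",np.round(s["contact_force"],1),"q",np.round(s["qpos"],2))
    return s,r
E
python3 - <<'E'
from h import *
for n in("top","scene"):
    im=cv2.cvtColor(cv2.imread(f"pics/{n}0.png"),cv2.COLOR_BGR2RGB);c=ctrl.get_calibration(n);h=hsv(im)
    def show(nm,m,z,a=15,b=1e9):
        for u,v,A,r in blobs(m,a,b):
            p=ray(c,(u,v),z)
            if .2<p[0]<1 and -.6<p[1]<.6: print(n,nm,np.round((u,v)),np.round(p,4),round(A),np.round(r[1]),round(r[2]))
    show("blue",mask(h,(100,100,40),(125,255,255)),.034)
    show("orange",mask(h,(3,150,100),(15,255,255)),.042)
    show("green",mask(h,(50,80,20),(85,255,140)),.03,20,1000)
    show("dark",mask(h,(0,0,0),(180,110,62)),.025,40,600)
    show("white",mask(h,(0,0,120),(180,40,255)),.016,200,8000)
E
```

```text
top blue [391. 254.] [ 0.3396 -0.2993  0.034 ] 674 [34. 21.] 32
top blue [316. 208.] [ 0.4538 -0.1225  0.034 ] 93 [11. 11.] 63
top blue [343. 192.] [ 0.4918 -0.1887  0.034 ] 94 [11. 11.] 45
top blue [316. 178.] [ 0.5298 -0.1228  0.034 ] 94 [11. 11.] 63
top blue [338. 162.] [ 0.5686 -0.1783  0.034 ] 95 [11. 11.] 45
top blue [311. 149.] [ 0.6005 -0.1144  0.034 ] 94 [11. 11.] 27
top blue [236. 187.] [0.5079 0.0711 0.034 ] 882 [128.   7.] 85
top blue [78. 22.] [0.9361 0.4686 0.034 ] 2686 [49. 65.] 90
top orange [254. 190.] [0.5007 0.0278 0.042 ] 219 [17. 14.] 90
top orange [486.  35.] [ 0.8934 -0.5686  0.042 ] 55 [9. 9.] 90
top green [100. 184.] [0.5216 0.4012 0.03  ] 116 [12. 12.] 90
top dark [135. 266.] [0.323  0.3153 0.025 ] 45 [ 5. 14.] 12
top dark [319. 233.] [ 0.3954 -0.1288  0.025 ] 231 [ 3. 95.] 84
top dark [296. 212.] [ 0.4462 -0.0727  0.025 ] 106 [11. 12.] 0
top dark [257. 201.] [0.4752 0.021  0.025 ] 48 [ 5. 13.] 80
top dark [294. 196.] [ 0.4862 -0.0697  0.025 ] 104 [11. 11.] 45
top dark [102. 189.] [0.5091 0.3977 0.025 ] 118 [19.  8.] 6
top dark [293. 180.] [ 0.5253 -0.0668  
[... 1682 characters left out ...]
e dark [305. 259.] [ 0.5653 -0.0643  0.025 ] 58 [ 7. 10.] 90
scene dark [196. 258.] [ 0.3656 -0.3194  0.025 ] 120 [ 5. 27.] 86
scene dark [296. 250.] [ 0.5249 -0.0669  0.025 ] 62 [8. 8.] 45
scene dark [287. 242.] [ 0.4854 -0.07    0.025 ] 60 [8. 8.] 45
scene dark [278. 234.] [ 0.4457 -0.0732  0.025 ] 56 [8. 8.] 45
scene dark [500. 208.] [0.8018 0.5574 0.025 ] 123 [13. 11.] 35
scene dark [466. 186.] [0.6733 0.5453 0.025 ] 66 [20.  4.] 54
scene dark [390. 185.] [0.5167 0.3456 0.025 ] 65 [22.  3.] 55
scene dark [335. 164.] [0.3306 0.2632 0.025 ] 43 [13.  5.] 42
scene white [323. 403.] [ 0.9113 -0.2923  0.016 ] 1628 [35. 68.] 51
scene white [285. 261.] [ 0.5301 -0.1121  0.016 ] 5779 [89. 76.] 44
```

Call:
apply_moves(moves=[[[0,0,0,0,0,-8.3,-1],[0,0,0,0,0,-8.3,-1],[0,0,0,0,0,-8.3,-1],[0,0,0,0,0,-8.3,-1],[0,0,0,0,0,-8.3,-1],[0,0,0,0,0,-8.3,-1],[0,0,0,0,0,-8.3,-1],[0,0,0,0,0,-8.3,-1],[0,0,0,0,0,-8.3,-1],[0,0,0,0,0,0,-1]]], force=25)

```text
time: 1.1
eef_pos: [0.2317, -0.629, 0.2214]
tcp_rot: [0.659, 0.752, 0.005, -0.007]
contact_force: [0.4, -0.4, 0.1]
opening: 1.0
```

Call:
apply_moves(moves=[[[0.04,0.028,0,0,0,0,-0.2],[0.04,0.028,0,0,0,0,-0.2],[0.04,0.028,0,0,0,0,-0.2],[0.04,0.028,0,0,0,0,-0.2],[0.04,0.028,0,0,0,0,-0.2],[0.04,0.028,0,0,0,0,-0.2],[0.04,0.028,0,0,0,0,-0.2],[0.04,0.028,0,0,0,0,-0.2],[0.04,0.028,0,0,0,0,-0.2],[0.04,0.028,0,0,0,0,-0.2],[0.04,0.028,0,0,0,0,-0.2],[0,0,0,0,0,0,-0.2]]])

```text
time: 2.3
eef_pos: [0.4928, -0.1443, 0.2246]
tcp_rot: [0.678, 0.735, 0.007, -0.008]
contact_force: [0.8, 0.1, -1.2]
opening: 0.604
```

Run:
```python
from h import *
st(); im,c=snap("wrist"); cv2.imwrite("pics/w1.png",im[:,:,::-1]); print(np.round(c["cam_to_world"],3))
```

```text
t2.30 tcp [ 0.4928 -0.1443  0.2246] xax [-0.081  0.996  0.021] zax [-0.003  0.021 -1.   ] open0.604 F [ 0.8  0.1 -1.2] q [-0.49 -0.06  1.97  0.02  1.25 -0.58]
[[ 0.997 -0.078 -0.021  0.487]
 [ 0.081  0.958  0.276 -0.071]
 [-0.001 -0.276  0.961  0.369]
 [ 0.     0.     0.     1.   ]]
```

View pics/w1.png

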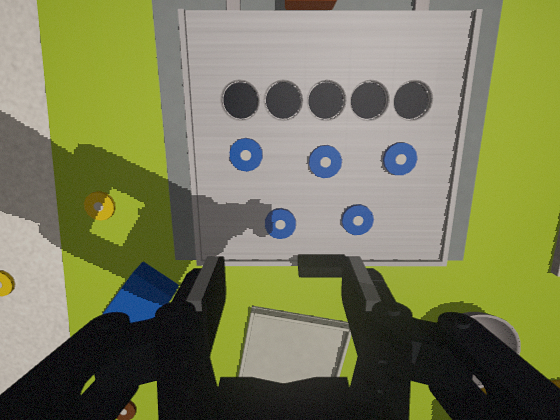

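The wrist view shows all five discs at (246,155), (325,161), (400,159), (280,223) and (357,220). The pockets are in the row at y≈100, x = 241 to 412, with the grip at (321,265) and the tray behind it. I'll refine the positions from this view.

```bash
cat >> h.py <<'E'
def look(n="wrist",save=None):
    im,c=snap(n);h=hsv(im);out={}
    if save: cv2.imwrite(save,im[:,:,::-1])
    k=np.array(c["camera_matrix"])[0,0]
    def lst(m,z,lo,hi):
        r=[]
        for u,v,A,mr in blobs(m,30):
            p=ray(c,(u,v),z);d=np.linalg.norm(np.array(c["cam_to_world"])[:3,3]-p)
            D=2*np.sqrt(A/np.pi)*d/k
            if lo<D<hi and .4<p[0]<.66 and -.3<p[1]<.15: r.append((p[0],p[1],D))
        return np.round(np.array(sorted(r)),4)
    out["disc"]=lst(mask(h,(100,100,30),(125,255,255)),.032,.022,.042)
    out["dark"]=lst(mask(h,(0,0,0),(180,110,70)),.025,.022,.042)
    for kk,v in out.items(): print(n,kk,v.tolist())
    return im,c,out
E
python3 - <<'E'
from h import *
im,c,o=look()
s,r=st(); print("grip",ray(c,(321,256),.06)); 
print("tray corners",[np.round(ray(c,p,.016),3) for p in ((253,308),(350,324))])
E
```

```text
wrist disc [[0.4543, -0.1213, 0.0313], [0.4926, -0.1879, 0.03], [0.5305, -0.1218, 0.0312], [0.5695, -0.1777, 0.0309], [0.6017, -0.1134, 0.0328]]
wrist dark [[0.4464, -0.0719, 0.0338], [0.4859, -0.0687, 0.0335], [0.6094, -0.0619, 0.0274]]
t2.40 tcp [ 0.4914 -0.1478  0.2243] xax [-0.079  0.997  0.02 ] zax [-0.004  0.019 -1.   ] open0.598 F [-0.5  0.5  0. ] q [-0.5  -0.06  1.97  0.02  1.25 -0.58]
grip [ 0.53236648 -0.20971731  0.06      ]
tray corners [array([ 0.469, -0.299,  0.016]), array([ 0.581, -0.311,  0.016])]
```

Call:
apply_moves(moves=[[[0,0,0,0,-1.2,0,-0.2],[0,0,0,0,0,0,-0.2]]])

```text
time: 2.6
eef_pos: [0.4905, -0.1496, 0.2239]
tcp_rot: [0.681, 0.733, -0.003, -0.0]
contact_force: [-0.4, -0.3, -0.0]
opening: 0.598
```

Run:
```python
from h import *
s,r=st(); im,c,o=look()
```

```text
t2.60 tcp [ 0.4905 -0.1496  0.2239] xax [-0.074  0.997 -0.003] zax [-0.004 -0.004 -1.   ] open0.598 F [-0.4 -0.3 -0. ] q [-0.49 -0.07  1.98 -0.01  1.23 -0.56]
wrist disc [[0.4543, -0.1212, 0.0315], [0.4926, -0.188, 0.0298], [0.5305, -0.1218, 0.0315], [0.5696, -0.1775, 0.0308], [0.6016, -0.1134, 0.0331]]
wrist dark [[0.4464, -0.0719, 0.0343], [0.4859, -0.0688, 0.0337], [0.5216, -0.0712, 0.0239], [0.6056, -0.0607, 0.0338]]
```

Call:
apply_moves(moves=[[[0.031,-0.034,0,0,0,0,0],[0,0,0.046,0,0,0,0],[0,0,0.046,0,0,0,0],[0,0,0.046,0,0,0,0],[0,0,0.04,0,0,0,0],[0,0,0,0,0,0,0],[0,0,0,0,0,0,0]]])

```text
time: 3.35
eef_pos: [0.4556, -0.1315, 0.0494]
tcp_rot: [0.687, 0.726, -0.0, 0.009]
contact_force: [0.9, -0.9, -0.0]
opening: 0.501
```

```bash
cat >> h.py <<'E'
def to(x,y,z=None):
    s,r=st();d=np.array([x,y,s["eef_pos"][2] if z is None else z])-s["eef_pos"]
    yaw=np.degrees(np.arctan2(r[1,0],r[0,0]))
    w=np.cross(r[:,2],[0,0,-1]);w=np.degrees(r.T@w)
    print("shift tool",np.round(r.T@d,4),"yaw",round(yaw,2),"level rot",np.round(w,2))
E
python3 - <<'E'
from h import *
to(.4543,-.1212,.034)
im,c=snap("wrist");cv2.imwrite("pics/w2.png",im[:,:,::-1])
E
```

```text
t3.35 tcp [ 0.4556 -0.1315  0.0494] xax [-0.055  0.998 -0.014] zax [ 0.013 -0.013 -1.   ] open0.501 F [ 0.9 -0.9 -0. ] q [-0.49  0.08  2.19 -0.01  0.86 -0.54]
shift tool [ 0.0106 -0.0009  0.0153] yaw 93.16 level rot [ 0.68  0.78 -0.  ]
```

View pics/w2.png

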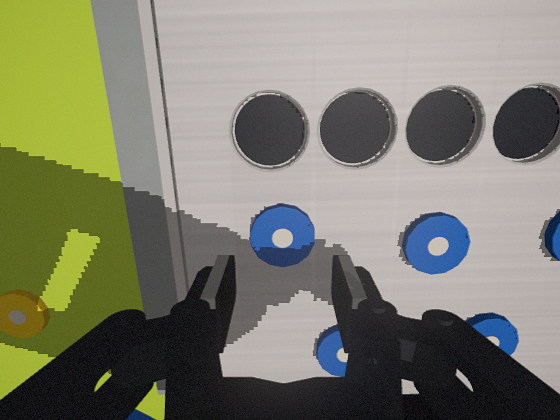

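The jaws hang just behind disc A, centred on it at (283,237).

Call:
apply_moves(moves=[[[0.0105,-0.001,0,0.7,0.8,-1.2,0],[0,0,0.012,0,0,0,0],[0,0,0,0,0,0,0]]])

```text
time: 3.7
eef_pos: [0.4575, -0.1224, 0.0424]
tcp_rot: [0.679, 0.734, 0.001, 0.004]
contact_force: [0.1, -0.5, -1.2]
opening: 0.497
```

Run:
```python
from h import *
to(.4543,-.1212,.031)
```

```text
t3.70 tcp [ 0.4575 -0.1224  0.0424] xax [-0.077  0.997 -0.004] zax [ 0.008 -0.004 -1.   ] open0.497 F [ 0.1 -0.5 -1.2] q [-0.48  0.09  2.19  0.    0.85 -0.55]
shift tool [ 0.0015 -0.0032  0.0114] yaw 94.43 level rot [ 0.44  0.24 -0.  ]
```

Call:
apply_moves(moves=[[[0.0015,-0.003,0.006,0.4,0.2,0,0],[0,0,0.006,0,0,0,0],[0,0,0,0,0,0,0]]])

```text
time: 4.0
eef_pos: [0.4556, -0.1214, 0.031]
tcp_rot: [0.679, 0.734, 0.0, 0.002]
contact_force: [-0.7, 0.2, 0.5]
opening: 0.504
```

Call:
apply_moves(moves=[[[0,0,0.003,0,0,0,0],[0,0,0,0,0,0,0]]])

```text
time: 4.2
eef_pos: [0.4555, -0.1213, 0.0275]
tcp_rot: [0.679, 0.734, 0.0, 0.002]
contact_force: [-0.4, -0.1, -0.2]
opening: 0.502
```

Call:
apply_moves(moves=[[[0,0,0.002,0,0,0,0],[0,0,0,0,0,0,0]]])

```text
time: 4.4
eef_pos: [0.4563, -0.1218, 0.0264]
tcp_rot: [0.679, 0.734, 0.0, 0.002]
contact_force: [-0.4, 0.3, -0.2]
opening: 0.499
```

Run:
```python
from h import *
to(.4543,-.1212,.028)
```

```text
t4.40 tcp [ 0.4563 -0.1218  0.0264] xax [-0.078  0.997 -0.003] zax [ 0.004 -0.002 -1.   ] open0.499 F [-0.4  0.3 -0.2] q [-0.48  0.12  2.2  -0.    0.82 -0.55]
shift tool [ 0.0007 -0.0019 -0.0016] yaw 94.48 level rot [0.2  0.16 0.  ]
```

Call:
apply_moves(moves=[[[0.0,-0.001,0,0,0,0,0.4],[0,0,0,0,0,0,0.4],[0,0,0,0,0,0,0.4],[0,0,0,0,0,0,0.4]]], force=20)

```text
time: 4.8
eef_pos: [0.4554, -0.1224, 0.0277]
tcp_rot: [0.679, 0.734, -0.0, 0.002]
contact_force: [0.0, -0.1, -0.1]
opening: 0.358
```

Run:
```python
from h import *
to(.4464,-.0722)
im,c,o=look(save="pics/w3.png")
```

```text
t4.80 tcp [ 0.4554 -0.1224  0.0277] xax [-0.079  0.997 -0.003] zax [ 0.003 -0.003 -1.   ] open0.358 F [ 0.  -0.1 -0.1] q [-0.48  0.12  2.2  -0.    0.82 -0.55]
shift tool [ 0.0508 -0.005  -0.0002] yaw 94.51 level rot [0.14 0.19 0.  ]
wrist disc [[0.455, -0.121, 0.0312], [0.5302, -0.1209, 0.0352]]
wrist dark [[0.4458, -0.0712, 0.0319], [0.4853, -0.072, 0.0277], [0.5246, -0.065, 0.0353], [0.5586, -0.0641, 0.0276]]
```

View pics/w3.png

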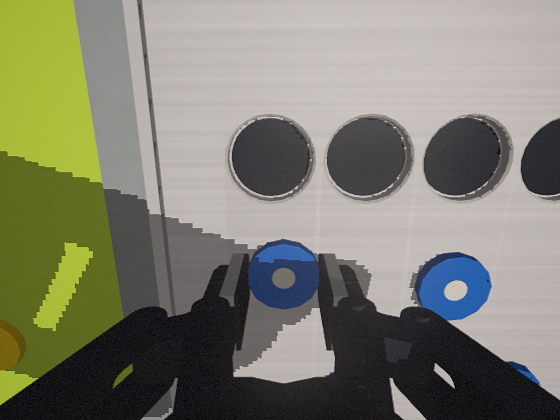

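Disc A is between the pads at (283,275), opening 0.358, so it is gripped while lying on the plate. I'll drag it towards the pocket at (271,157).

Call:
apply_moves(moves=[[[0.02,-0.002,0,0.1,0.2,0,0.4],[0.02,-0.002,0,0,0,0,0.4],[0,0,0,0,0,0,0.4],[0,0,0,0,0,0,0.4]]])

```text
time: 5.25
eef_pos: [0.4488, -0.0826, 0.0276]
tcp_rot: [0.679, 0.734, 0.001, 0.001]
contact_force: [-0.6, -0.1, 0.2]
opening: 0.358
```

Run:
```python
from h import *
to(.4464,-.0722)
im,c,o=look()
cv2.imwrite("pics/w4.png",cv2.resize(im[80:330,140:420,::-1],None,fx=2,fy=2))
```

```text
t5.25 tcp [ 0.4488 -0.0826  0.0276] xax [-0.078  0.997 -0.001] zax [ 0.002 -0.001 -1.   ] open0.358 F [-0.6 -0.1  0.2] q [-0.41  0.09  2.23  0.    0.82 -0.48]
shift tool [ 0.0106 -0.0016 -0.    ] yaw 94.48 level rot [0.12 0.04 0.  ]
wrist disc [[0.4484, -0.081, 0.0316]]
wrist dark [[0.5248, -0.0646, 0.0333], [0.5613, -0.0627, 0.0312]]
```

View pics/w4.png

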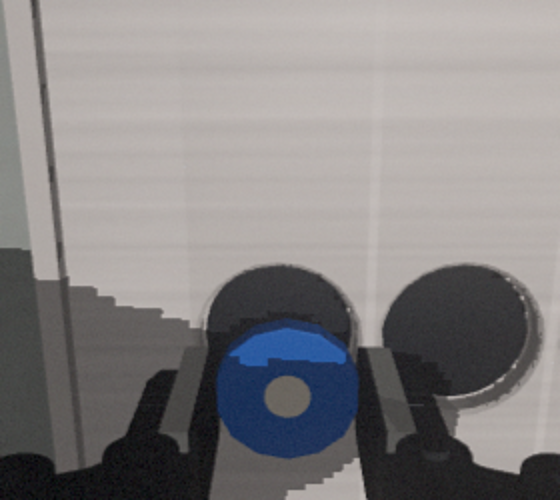

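Call:
apply_moves(moves=[[[0.009,-0.0013,0,0,0,0,0.4],[0,0,0,0,0,0,0.4],[0,0,0,0,0,0,0.1],[0,0,0,0,0,0,0.1],[0,0,0,0,0,0,0.1]]])

```text
time: 5.8
eef_pos: [0.4467, -0.0745, 0.0272]
tcp_rot: [0.68, 0.733, 0.0, 0.001]
contact_force: [-0.2, -0.5, -0.0]
opening: 0.452
```

Run:
```python
from h import *
to(.4464,-.0735)
im,c,o=look()
cv2.imwrite("pics/w5.png",cv2.resize(im[80:330,140:420,::-1],None,fx=2,fy=2))
```

```text
t5.80 tcp [ 0.4467 -0.0745  0.0272] xax [-0.076  0.997 -0.   ] zax [ 0.002 -0.    -1.   ] open0.452 F [-0.2 -0.5 -0. ] q [-0.39  0.08  2.24  0.    0.82 -0.47]
shift tool [ 0.001  -0.0003 -0.    ] yaw 94.33 level rot [0.09 0.03 0.  ]
wrist disc [[0.4464, -0.0712, 0.0312]]
wrist dark [[0.5248, -0.0645, 0.0332], [0.5614, -0.0627, 0.031]]
```

View pics/w5.png

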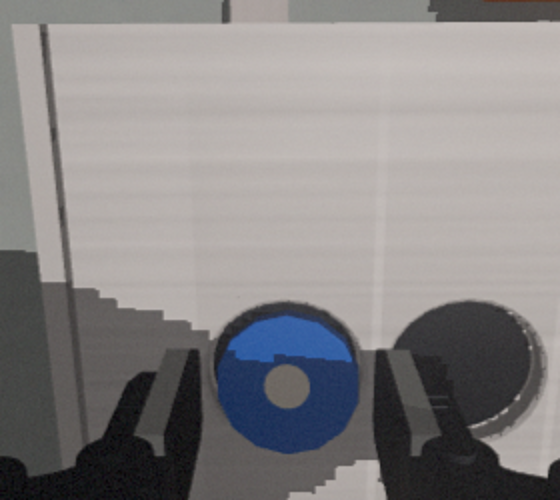

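I can't tell from this view whether the disc has dropped or is still on the lip. I'll open the fingers and rise to check.

Call:
apply_moves(moves=[[[0,0,0,0,0,0,0],[0,0,-0.04,0,0,0,0],[0,0,-0.04,0,0,0,0],[0,0,0,0,0,0,0]]])

```text
time: 6.25
eef_pos: [0.4451, -0.0743, 0.1075]
tcp_rot: [0.68, 0.733, -0.001, -0.002]
contact_force: [0.8, -0.8, 0.2]
opening: 0.501
```

Run:
```python
from h import *
to(.5305,-.1218,.0265)
im,c,o=look()
cv2.imwrite("pics/w6.png",cv2.resize(im[100:330,200:480,::-1],None,fx=2.8,fy=2.6))
```

```text
t6.25 tcp [ 0.4451 -0.0743  0.1075] xax [-0.075  0.997  0.002] zax [-0.004  0.002 -1.   ] open0.501 F [ 0.8 -0.8  0.2] q [-0.39 -0.07  2.21  0.    1.01 -0.47]
shift tool [-0.0539  0.082   0.0805] yaw 94.29 level rot [-0.25 -0.14  0.  ]
wrist disc [[0.4465, -0.0719, 0.0307], [0.4892, -0.1855, 0.0278], [0.5305, -0.1207, 0.0325], [0.601, -0.1127, 0.0376]]
wrist dark [[0.4853, -0.0677, 0.0312], [0.525, -0.0648, 0.0324], [0.5652, -0.062, 0.0349], [0.6068, -0.0589, 0.0399]]
```

View pics/w6.png

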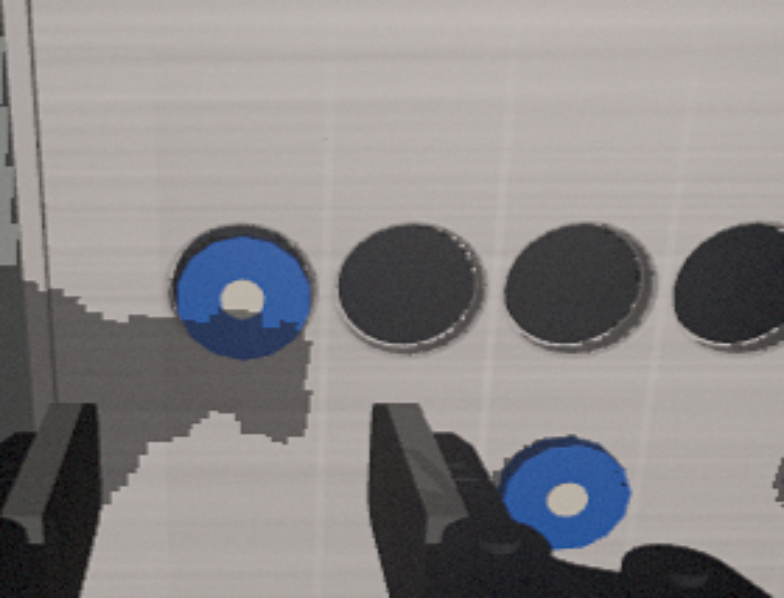

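Call:
apply_moves(moves=[[[0,0.001,0.035,-0.2,-0.1,0,1],[0,0,0.025,0,0,0,1],[0,0,0.006,0,0,0,1],[0,0,0,0,0,0,1],[0,0,0,0,0,0,1],[0,0,0,0,0,0,1]]])

```text
time: 6.9
eef_pos: [0.4425, -0.0729, 0.0353]
tcp_rot: [0.68, 0.733, -0.001, -0.004]
contact_force: [0.1, -0.4, -0.1]
opening: 0.003
```

Call:
apply_moves(moves=[[[0,0,0.003,0,0,0,1],[0,0,0,0,0,0,1]]])

```text
time: 7.1
eef_pos: [0.4436, -0.0734, 0.0336]
tcp_rot: [0.68, 0.733, -0.001, -0.002]
contact_force: [-0.1, -0.0, 0.7]
opening: 0.0
```

Call:
apply_moves(moves=[[[0,0,0.002,0,0,0,1],[0,0,0,0,0,0,1]]])

```text
time: 7.3
eef_pos: [0.4444, -0.0737, 0.0323]
tcp_rot: [0.68, 0.733, -0.0, -0.001]
contact_force: [-0.3, 0.6, -0.5]
opening: -0.002
```

Call:
apply_moves(moves=[[[0,0.002,0.002,0,0,0,1],[0,0,0,0,0,0,1]]])

```text
time: 7.5
eef_pos: [0.4468, -0.0736, 0.0305]
tcp_rot: [0.68, 0.733, -0.0, -0.001]
contact_force: [-0.0, 0.2, -0.6]
opening: -0.0
```

Call:
apply_moves(moves=[[[0,0,0.002,0,0,0,1],[0,0,0,0,0,0,1]]])

```text
time: 7.7
eef_pos: [0.4469, -0.0736, 0.0283]
tcp_rot: [0.68, 0.733, -0.0, -0.001]
contact_force: [-0.4, 0.1, -0.2]
opening: -0.002
```

Call:
apply_moves(moves=[[[0,0,0.002,0,0,0,1],[0,0,0,0,0,0,1]]])

```text
time: 7.9
eef_pos: [0.4477, -0.0739, 0.0286]
tcp_rot: [0.68, 0.733, -0.001, -0.001]
contact_force: [0.2, 0.6, -0.4]
opening: -0.002
```

Probing down to tcp z≈0.0285 met no resistance, so disc A's top is level with the plate and it is seated. Next is disc C.

Call:
apply_moves(moves=[[[0,0,-0.035,0,0,0,0],[-0.027,0.04,0,0,0,0,0],[-0.027,0.04,0,0,0,0,0],[0,0,0,0,0,0,0],[0,0,0.018,0,0,0,0],[0,0,0,0,0,0,0]]])

```text
time: 8.5
eef_pos: [0.5344, -0.1232, 0.0504]
tcp_rot: [0.68, 0.733, 0.001, 0.003]
contact_force: [-0.0, 0.2, -0.5]
opening: 0.5
```

Run:
```python
from h import *
to(.5309,-.1230,.0265)
im,c,o=look()
```

```text
t8.50 tcp [ 0.5344 -0.1232  0.0504] xax [-0.076  0.997 -0.003] zax [ 0.005 -0.002 -1.   ] open0.500 F [-0.   0.2 -0.5] q [-0.41  0.23  2.01 -0.    0.89 -0.49]
shift tool [ 0.0005 -0.0036  0.0239] yaw 94.33 level rot [ 0.29  0.16 -0.  ]
wrist disc [[0.4495, -0.0716, 0.0356], [0.5304, -0.1212, 0.0308], [0.5638, -0.1782, 0.0249], [0.6018, -0.1129, 0.033]]
wrist dark [[0.4864, -0.0679, 0.0338], [0.5233, -0.0672, 0.0286], [0.6058, -0.0595, 0.0334]]
```

Call:
apply_moves(moves=[[[0.0005,-0.0035,0.012,0.3,0.1,0,0],[0,0,0.011,0,0,0,0],[0,0,0,0,0,0,0],[0,0,0,0,0,0,0.4],[0,0,0,0,0,0,0.4],[0,0,0,0,0,0,0.4],[0,0,0,0,0,0,0.4]]])

```text
time: 9.25
eef_pos: [0.5306, -0.1223, 0.0283]
tcp_rot: [0.679, 0.734, -0.0, 0.001]
contact_force: [0.6, 0.5, -0.3]
opening: 0.357
```

Run:
```python
from h import *
to(.5258,-.0661,.0265)
im,c,o=look()
```

```text
t9.25 tcp [ 0.5306 -0.1223  0.0283] xax [-0.077  0.997 -0.002] zax [ 0.002 -0.002 -1.   ] open0.357 F [ 0.6  0.5 -0.3] q [-0.41  0.26  2.02 -0.    0.85 -0.49]
shift tool [ 0.0564 -0.0005  0.0017] yaw 94.4 level rot [0.09 0.12 0.  ]
wrist disc [[0.4497, -0.0714, 0.036], [0.5302, -0.1216, 0.0314], [0.6012, -0.1125, 0.0348]]
wrist dark [[0.4864, -0.0678, 0.0336], [0.5222, -0.0676, 0.0266], [0.6043, -0.0585, 0.0362]]
```

Call:
apply_moves(moves=[[[0.028,0,0,0.1,0.1,0,0.4],[0.028,0,0,0,0,0,0.4],[0,0,0,0,0,0,0.4],[0,0,0,0,0,0,0.4]]])

```text
time: 9.7
eef_pos: [0.527, -0.066, 0.0289]
tcp_rot: [0.68, 0.733, 0.0, 0.001]
contact_force: [0.9, 1.3, -0.7]
opening: 0.355
```

Run:
```python
from h import *
to(.5262,-.0668,.0275)
im,c,o=look()
```

```text
t9.70 tcp [ 0.527  -0.066   0.0289] xax [-0.075  0.997 -0.002] zax [ 0.002 -0.001 -1.   ] open0.355 F [ 0.9  1.3 -0.7] q [-0.32  0.24  2.05 -0.    0.85 -0.39]
shift tool [-0.0007 -0.0009  0.0014] yaw 94.32 level rot [0.1  0.09 0.  ]
wrist disc [[0.4495, -0.0691, 0.0338], [0.5267, -0.0655, 0.0316]]
wrist dark [[0.6046, -0.0581, 0.033]]
```

Release with a small corrective shift and probe with shut fingers.

Call:
apply_moves(moves=[[[-0.0005,-0.001,0,0,0,0,0.4],[0,0,0,0,0,0,0.4],[0,0,0,0,0,0,0.1],[0,0,0,0,0,0,0.1],[0,0,0,0,0,0,0.1],[0,0,0,0,0,0,0.1]]])

```text
time: 10.35
eef_pos: [0.5267, -0.07, 0.0292]
tcp_rot: [0.681, 0.732, 0.0, 0.002]
contact_force: [-0.1, -0.8, -0.1]
opening: 0.45
```

Run:
```python
from h import *
to(.5262,-.0668,.0275)
im,c,o=look()
```

```text
t10.35 tcp [ 0.5267 -0.07    0.0292] xax [-0.071  0.997 -0.002] zax [ 0.003 -0.002 -1.   ] open0.450 F [-0.1 -0.8 -0.1] q [-0.32  0.24  2.05 -0.    0.85 -0.39]
shift tool [ 0.0032 -0.0002  0.0016] yaw 94.08 level rot [0.14 0.13 0.  ]
wrist disc [[0.4495, -0.0693, 0.0338], [0.5259, -0.0657, 0.0312]]
wrist dark [[0.5248, -0.0585, 0.0225], [0.6045, -0.0581, 0.0332]]
```

Call:
apply_moves(moves=[[[0,0,-0.02,0,0,0,0.1],[0,0,0,0,0,0,1],[0,0,0,0,0,0,1],[0,0,0,0,0,0,1],[0,0,0.01,0,0,0,1],[0,0,0.005,0,0,0,1],[0,0,0.002,0,0,0,1],[0,0,0,0,0,0,1]]])

```text
time: 11.2
eef_pos: [0.5249, -0.0693, 0.028]
tcp_rot: [0.681, 0.732, -0.001, -0.0]
contact_force: [-0.7, 0.9, 5.2]
opening: -0.001
```

Call:
apply_moves(moves=[[[0,0,0.002,0,0,0,1],[0,0,0.002,0,0,0,1]]])

```text
time: 11.4
eef_pos: [0.5251, -0.0694, 0.028]
tcp_rot: [0.681, 0.732, -0.002, -0.003]
contact_force: [-6.4, 1.6, 15.7]
opening: 0.003
```

C is seated too: firm contact at z=0.028, which is plate level. Next is disc E.

Call:
apply_moves(moves=[[[0,0,-0.035,0,0,0,0],[-0.025,0.036,0,0,0,-0.3,0],[-0.025,0.036,0,0,0,0,0],[0,0,0,0,0,0,0],[0,0,0.012,0,0,0,0],[0,0,0,0,0,0,0]]])

```text
time: 12.0
eef_pos: [0.6014, -0.1142, 0.0523]
tcp_rot: [0.679, 0.734, -0.002, -0.002]
contact_force: [-1.0, 0.4, -0.2]
opening: 0.499
```

Run:
```python
from h import *
to(.6018,-.1142,.0275)
im,c,o=look()
```

```text
t12.00 tcp [ 0.6014 -0.1142  0.0523] xax [-0.078  0.997  0.   ] zax [-0.006  0.    -1.   ] open0.499 F [-1.   0.4 -0.2] q [-0.35  0.36  1.84 -0.    0.95 -0.43]
shift tool [-0.0001  0.0006  0.0248] yaw 94.49 level rot [-0.33 -0.03 -0.  ]
wrist disc [[0.5285, -0.0655, 0.0342], [0.6014, -0.1128, 0.0309]]
wrist dark [[0.4868, -0.068, 0.0376], [0.566, -0.0616, 0.033], [0.604, -0.0603, 0.0298]]
```

Call:
apply_moves(moves=[[[0,0.0005,0.014,-0.3,0,0,0],[0,0,0.0115,0,0,0,0],[0,0,0,0,0,0,0],[0,0,0,0,0,0,0.4],[0,0,0,0,0,0,0.4],[0,0,0,0,0,0,0.4],[0,0,0,0,0,0,0.4],[0.0265,0.004,0,0,0,0,0.4],[0.0265,0.004,0,0,0,0,0.4],[0,0,0,0,0,0,0.4],[0,0,0,0,0,0,0.4]]])

```text
time: 13.15
eef_pos: [0.6061, -0.0606, 0.0277]
tcp_rot: [0.678, 0.735, -0.0, 0.003]
contact_force: [-0.5, -2.6, 2.5]
opening: 0.355
```

Run:
```python
from h import *
to(.6062,-.0604,.0275)
im,c,o=look()
```

```text
t13.15 tcp [ 0.6061 -0.0606  0.0277] xax [-0.081  0.997 -0.005] zax [ 0.004 -0.005 -1.   ] open0.355 F [-0.5 -2.6  2.5] q [-0.26  0.38  1.86 -0.    0.89 -0.34]
shift tool [0.0002 0.0001 0.0002] yaw 94.67 level rot [ 0.21  0.31 -0.  ]
wrist disc [[0.5289, -0.0613, 0.0341], [0.6057, -0.0597, 0.0314]]
wrist dark [[0.4887, -0.0664, 0.0332]]
```

Right on target. I'll release and probe.

Call:
apply_moves(moves=[[[0,0,0,0,0,0,0.1],[0,0,0,0,0,0,0.1],[0,0,0,0,0,0,0.1],[0,0,0,0,0,0,0.1],[0,0,-0.02,0.2,0.3,0,0.1],[0,0,0,0,0,0,1],[0,0,0,0,0,0,1],[0,0,0,0,0,0,1]]])

```text
time: 14.0
eef_pos: [0.6025, -0.0631, 0.0432]
tcp_rot: [0.68, 0.734, -0.001, -0.003]
contact_force: [0.2, -0.8, -0.3]
opening: -0.003
```

Call:
apply_moves(moves=[[[0,0,0.01,0,0,0,1],[0,0,0.005,0,0,0,1],[0,0,0.002,0,0,0,1],[0,0,0,0,0,0,1]]])

```text
time: 14.4
eef_pos: [0.6031, -0.0637, 0.0282]
tcp_rot: [0.679, 0.734, -0.002, -0.004]
contact_force: [-0.8, -0.5, -0.6]
opening: -0.002
```

Call:
apply_moves(moves=[[[0,0,0.002,0,0,0,1],[0,0,0.002,0,0,0,1]]])

```text
time: 14.6
eef_pos: [0.6032, -0.0637, 0.0279]
tcp_rot: [0.679, 0.734, -0.004, -0.005]
contact_force: [-6.7, 1.6, 17.5]
opening: 0.003
```

E is seated. Next is disc B.

Call:
apply_moves(moves=[[[0,0,-0.045,0,0,0,0],[-0.029,-0.03,0,-0.2,0,0,0],[-0.029,-0.03,0,0,0,0,0],[-0.029,-0.03,0,0,0,0,0],[-0.029,-0.03,0,0,0,0,0],[0,0,0,0,0,0,0],[0,0,0.02,0,0,0,0],[0,0,0,0,0,0,0]]])

```text
time: 15.4
eef_pos: [0.4862, -0.1912, 0.0466]
tcp_rot: [0.678, 0.735, -0.004, -0.008]
contact_force: [-0.9, -1.0, 0.8]
opening: 0.497
```

Run:
```python
from h import *
to(.4928,-.1887,.0275)
im,c,o=look()
```

```text
t15.40 tcp [ 0.4862 -0.1912  0.0466] xax [-0.08   0.997  0.006] zax [-0.017  0.005 -1.   ] open0.497 F [-0.9 -1.   0.8] q [-0.57  0.2   2.06 -0.01  0.9  -0.64]
shift tool [0.0018 0.0071 0.019 ] yaw 94.58 level rot [-0.94 -0.37  0.  ]
wrist disc [[0.4924, -0.1859, 0.0309], [0.5691, -0.1753, 0.0356]]
wrist dark []
```

Call:
apply_moves(moves=[[[0.0025,0.006,0,-0.9,-0.4,0,0],[0,0,0,0,0,0,0]]])

```text
time: 15.65
eef_pos: [0.4949, -0.1879, 0.0484]
tcp_rot: [0.678, 0.735, 0.0, 0.002]
contact_force: [0.9, 1.0, -0.1]
opening: 0.498
```

Run:
```python
from h import *
to(.4928,-.1882,.0275)
im,c,o=look()
```

```text
t15.65 tcp [ 0.4949 -0.1879  0.0484] xax [-0.082  0.997 -0.003] zax [ 0.004 -0.003 -1.   ] open0.498 F [ 0.9  1.  -0.1] q [-0.55  0.2   2.06 -0.    0.88 -0.64]
shift tool [-0.     -0.0022  0.0209] yaw 94.68 level rot [0.22 0.18 0.  ]
wrist disc [[0.4923, -0.1858, 0.0309], [0.5693, -0.1754, 0.0342]]
wrist dark [[0.5672, -0.0718, 0.0223]]
```

Call:
apply_moves(moves=[[[0.001,-0.002,0.012,0.2,0.2,0,0],[0,0,0.0095,0,0,0,0],[0,0,0,0,0,0,0],[0,0,0,0,0,0,0.4],[0,0,0,0,0,0,0.4],[0,0,0,0,0,0,0.4],[0,0,0,0,0,0,0.4],[0.028,0.001,0,0,0,0,0.4],[0.028,0.001,0,0,0,0,0.4],[0.028,0.001,0,0,0,0,0.4],[0,0,0,0,0,0,0.4],[0,0,0,0,0,0,0.4]]])

```text
time: 16.9
eef_pos: [0.4912, -0.1024, 0.0279]
tcp_rot: [0.677, 0.736, 0.0, 0.002]
contact_force: [1.0, 1.0, -0.6]
opening: 0.359
```

Run:
```python
from h import *
to(.4866,-.0695,.0275)
im,c,o=look()
```

```text
t16.90 tcp [ 0.4912 -0.1024  0.0279] xax [-0.082  0.997 -0.003] zax [ 0.004 -0.003 -1.   ] open0.359 F [ 1.   1.  -0.6] q [-0.41  0.18  2.13 -0.    0.83 -0.49]
shift tool [ 0.0331 -0.0019  0.0002] yaw 94.7 level rot [ 0.22  0.18 -0.  ]
wrist disc [[0.4481, -0.0691, 0.0315], [0.4908, -0.101, 0.0314], [0.5242, -0.0635, 0.0311], [0.5938, -0.0586, 0.0272]]
wrist dark [[0.4856, -0.066, 0.0312], [0.5644, -0.06, 0.0345]]
```

Call:
apply_moves(moves=[[[0.016,-0.001,0,0.2,0.2,0,0.4],[0.016,-0.001,0,0,0,0,0.4],[0,0,0,0,0,0,0.4],[0,0,0,0,0,0,0.4]]])

```text
time: 17.35
eef_pos: [0.4863, -0.07, 0.0276]
tcp_rot: [0.679, 0.734, 0.0, -0.0]
contact_force: [0.4, 0.0, 0.4]
opening: 0.355
```

Run:
```python
from h import *
to(.4866,-.0703,.0275)
im,c,o=look()
```

```text
t17.35 tcp [ 0.4863 -0.07    0.0276] xax [-0.079  0.997  0.001] zax [-0.     0.001 -1.   ] open0.355 F [0.4 0.  0.4] q [-0.35  0.16  2.15  0.    0.83 -0.43]
shift tool [-0.0004  0.0003  0.0001] yaw 94.5 level rot [-0.01 -0.05  0.  ]
wrist disc [[0.4468, -0.0668, 0.0295], [0.486, -0.0684, 0.0315], [0.5249, -0.0611, 0.0296], [0.596, -0.0566, 0.0311]]
wrist dark [[0.5646, -0.0597, 0.0332]]
```

Call:
apply_moves(moves=[[[0,0,0,0,0,0,0.1],[0,0,0,0,0,0,0.1],[0,0,0,0,0,0,0.1],[0,0,0,0,0,0,0.1],[0,0,-0.02,0,0,0,0.1],[0,0,0,0,0,0,1],[0,0,0,0,0,0,1],[0,0,0,0,0,0,1]]])

```text
time: 18.2
eef_pos: [0.4857, -0.0711, 0.0467]
tcp_rot: [0.68, 0.734, -0.0, -0.001]
contact_force: [-0.4, -0.0, 0.6]
opening: -0.001
```

Call:
apply_moves(moves=[[[0,0,0.01,0,0,0,1],[0,0,0.005,0,0,0,1],[0,0,0.002,0,0,0,1],[0,0,0,0,0,0,1]]])

```text
time: 18.6
eef_pos: [0.4851, -0.0709, 0.028]
tcp_rot: [0.68, 0.734, -0.001, -0.003]
contact_force: [-1.5, 0.7, 7.1]
opening: -0.0
```

Call:
apply_moves(moves=[[[0,0,0.002,0,0,0,1],[0,0,0.002,0,0,0,1]]])

```text
time: 18.8
eef_pos: [0.4852, -0.071, 0.0279]
tcp_rot: [0.679, 0.734, -0.003, -0.006]
contact_force: [-7.6, 1.1, 18.5]
opening: 0.002
```

B is seated. Next is disc D.

Call:
apply_moves(moves=[[[0,0,-0.04,-0.2,0,0,0],[-0.037,0.025,0,-0.2,0,0,0],[-0.037,0.025,0,0,0,0,0],[-0.037,0.025,0,0,0,0,0],[0,0,0,0,0,0,0],[0,0,0.016,0,0,0,0],[0,0,0,0,0,0,0]]])

```text
time: 19.5
eef_pos: [0.5714, -0.1791, 0.0518]
tcp_rot: [0.679, 0.735, 0.0, -0.002]
contact_force: [-1.8, -0.9, 0.1]
opening: 0.502
```

Run:
```python
from h import *
to(.5696,-.1777,.0275)
im,c,o=look()
```

```text
t19.50 tcp [ 0.5714 -0.1791  0.0518] xax [-0.079  0.997  0.004] zax [-0.003  0.003 -1.   ] open0.502 F [-1.8 -0.9  0.1] q [-0.47  0.33  1.88  0.    0.94 -0.55]
shift tool [ 0.0014 -0.0016  0.0244] yaw 94.53 level rot [-0.18 -0.21 -0.  ]
wrist disc [[0.4546, -0.0805, 0.0236], [0.489, -0.0773, 0.0262], [0.528, -0.0742, 0.024], [0.5693, -0.1755, 0.0308], [0.6048, -0.0682, 0.0245]]
wrist dark [[0.5661, -0.0697, 0.0242]]
```

Call:
apply_moves(moves=[[[0.002,-0.0015,0.0135,-0.2,-0.2,0,0],[0,0,0.011,0,0,0,0],[0,0,0,0,0,0,0],[0,0,0,0,0,0,0.4],[0,0,0,0,0,0,0.4],[0,0,0,0,0,0,0.4],[0,0,0,0,0,0,0.4],[0.028,0.001,0,0,0,0,0.4],[0.028,0.001,0,0,0,0,0.4],[0.028,0.001,0,0,0,0,0.4],[0,0,0,0,0,0,0.4],[0,0,0,0,0,0,0.4]]])

```text
time: 20.75
eef_pos: [0.5687, -0.091, 0.0323]
tcp_rot: [0.678, 0.735, 0.002, 0.004]
contact_force: [0.3, -0.8, -0.5]
opening: 0.351
```

Run:
```python
from h import *
to(.5664,-.0640,.0275)
im,c,o=look()
```

```text
t20.75 tcp [ 0.5687 -0.091   0.0323] xax [-0.08   0.997 -0.004] zax [ 0.009 -0.004 -1.   ] open0.351 F [ 0.3 -0.8 -0.5] q [-0.33  0.31  1.95 -0.    0.87 -0.41]
shift tool [ 0.0271 -0.0002  0.0047] yaw 94.56 level rot [0.49 0.25 0.  ]
wrist disc [[0.4555, -0.0692, 0.0307], [0.4886, -0.0659, 0.0349], [0.5274, -0.063, 0.0314], [0.5685, -0.0922, 0.0321], [0.6041, -0.0568, 0.0311]]
wrist dark [[0.5653, -0.0597, 0.0312]]
```

Call:
apply_moves(moves=[[[0,0,0.004,0.5,0.2,0,0.4],[0.013,0,0,0,0,0,0.4],[0.013,0,0,0,0,0,0.4],[0,0,0,0,0,0,0.4],[0,0,0,0,0,0,0.4]]])

```text
time: 21.3
eef_pos: [0.5681, -0.067, 0.029]
tcp_rot: [0.68, 0.733, -0.0, 0.001]
contact_force: [0.8, -0.8, 1.0]
opening: 0.357
```

Run:
```python
from h import *
to(.5664,-.0640,.0275)
im,c,o=look()
```

```text
t21.30 tcp [ 0.5681 -0.067   0.029 ] xax [-0.075  0.997 -0.002] zax [ 0.001 -0.002 -1.   ] open0.357 F [ 0.8 -0.8  1. ] q [-0.29  0.31  1.95 -0.    0.87 -0.37]
shift tool [ 0.0031 -0.0015  0.0015] yaw 94.31 level rot [0.08 0.1  0.  ]
wrist disc [[0.4543, -0.068, 0.0325], [0.4887, -0.0648, 0.0345], [0.5271, -0.0615, 0.0309], [0.5678, -0.0665, 0.0315], [0.6047, -0.055, 0.0298]]
wrist dark []
```

Call:
apply_moves(moves=[[[0.004,-0.0015,0,0,0,0,0.4],[0,0,0,0,0,0,0.4],[0,0,0,0,0,0,0.4]]])

```text
time: 21.65
eef_pos: [0.566, -0.0631, 0.0288]
tcp_rot: [0.68, 0.733, -0.0, 0.001]
contact_force: [0.1, -0.8, 1.0]
opening: 0.355
```

Run:
```python
from h import *
to(.5664,-.0630,.0275)
im,c,o=look()
```

```text
t21.65 tcp [ 0.566  -0.0631  0.0288] xax [-0.074  0.997 -0.001] zax [ 0.001 -0.001 -1.   ] open0.355 F [ 0.1 -0.8  1. ] q [-0.29  0.31  1.96 -0.    0.87 -0.36]
shift tool [0.     0.0004 0.0013] yaw 94.27 level rot [0.07 0.08 0.  ]
wrist disc [[0.4531, -0.0678, 0.0342], [0.4886, -0.0646, 0.0343], [0.5263, -0.0607, 0.0296], [0.5657, -0.0625, 0.0315], [0.6048, -0.0546, 0.0296]]
wrist dark []
```

Call:
apply_moves(moves=[[[0,0,0,0,0,0,0.1],[0,0,0,0,0,0,0.1],[0,0,0,0,0,0,0.1],[0,0,0,0,0,0,0.1],[0,0,-0.02,0,0,0,0.1],[0,0,0,0,0,0,1],[0,0,0,0,0,0,1],[0,0,0,0,0,0,1]]])

```text
time: 22.5
eef_pos: [0.5648, -0.0633, 0.0472]
tcp_rot: [0.681, 0.733, -0.001, -0.0]
contact_force: [0.0, 0.2, -0.2]
opening: 0.0
```

Call:
apply_moves(moves=[[[0,0,0.01,0,0,0,1],[0,0,0.005,0,0,0,1],[0,0,0.002,0,0,0,1],[0,0,0,0,0,0,1]]])

```text
time: 22.9
eef_pos: [0.5643, -0.0632, 0.028]
tcp_rot: [0.681, 0.733, -0.001, -0.001]
contact_force: [-1.9, 0.7, 9.0]
opening: -0.0
```

Call:
apply_moves(moves=[[[0,0,0.002,0,0,0,1],[0,0,0.002,0,0,0,1]]])

```text
time: 23.1
eef_pos: [0.5644, -0.0632, 0.028]
tcp_rot: [0.68, 0.733, -0.003, -0.003]
contact_force: [-7.8, 2.6, 15.2]
opening: -0.003
```

Call:
apply_moves(moves=[[[-0.02,-0.015,-0.05,-0.2,0,0,0],[-0.02,-0.015,-0.045,0,0,0,0],[0,0,-0.045,0,0,0,-0.4],[0,0,-0.04,0,0,0,-0.4],[0,0,0,0,0,0,-0.4],[0,0,0,0,0,0,-0.4]]])

```text
time: 23.7
eef_pos: [0.5375, -0.1036, 0.2015]
tcp_rot: [0.68, 0.733, -0.004, -0.008]
contact_force: [-0.6, -0.3, -0.3]
opening: 0.699
```

Run:
```python
from h import *
st()
im,c,o=look()
cv2.imwrite("pics/w7.png",cv2.resize(im[0:290,160:520,::-1],None,fx=2,fy=2))
```

```text
t23.70 tcp [ 0.5375 -0.1036  0.2015] xax [-0.075  0.997  0.006] zax [-0.016  0.005 -1.   ] open0.699 F [-0.6 -0.3 -0.3] q [-0.38  0.04  1.91 -0.    1.21 -0.45]
wrist disc [[0.4482, -0.0705, 0.0327], [0.4864, -0.0677, 0.0318], [0.5261, -0.0647, 0.0313], [0.5652, -0.0617, 0.0315], [0.6048, -0.0584, 0.0323]]
wrist dark []
```

View pics/w7.png

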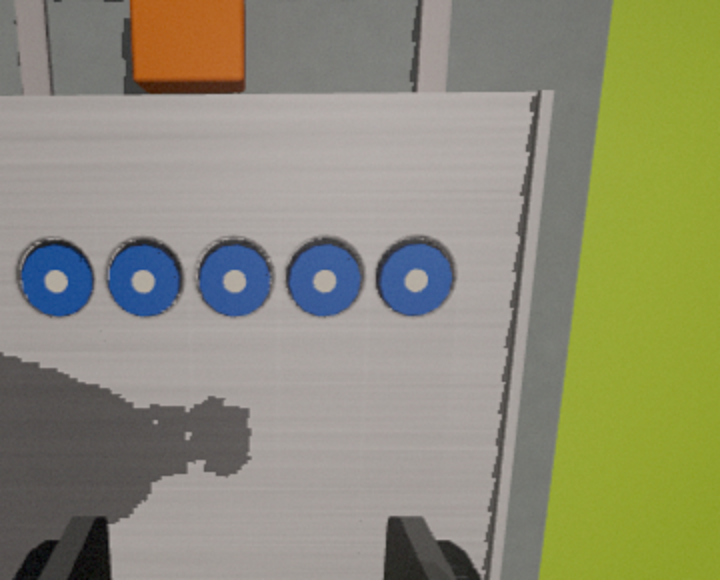

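All five discs sit concentric in their pocket rings, flush, in a row at y≈280 of the crop. The stop is at the top, around (188,40). Now the stop.

Call:
apply_moves(moves=[[[0.045,-0.009,0,-0.9,-0.3,0,-0.3],[0.045,-0.009,0,0,0,0,-0.3],[0.043,-0.009,0,0,0,0,-0.3],[0,0,0.045,0,0,0,-0.3],[0,0,0.045,0,0,0,-0.3],[0,0,0,0,0,0,-0.3]]])

```text
time: 24.35
eef_pos: [0.4946, 0.0329, 0.1001]
tcp_rot: [0.68, 0.733, -0.003, -0.006]
contact_force: [-0.8, 0.2, -0.9]
opening: 0.648
```

Run:
```python
from h import *
to(.501,.028,.018)
im,c=snap("wrist");h=hsv(im)
m=mask(h,(3,140,60),(16,255,255))
for u,v,A,r in blobs(m,300): print(np.round((u,v,A)),np.round(ray(c,(u,v),.04),4),r)
cv2.imwrite("pics/w8.png",im[:,:,::-1])
```

```text
t24.35 tcp [0.4946 0.0329 0.1001] xax [-0.075  0.997  0.004] zax [-0.013  0.003 -1.   ] open0.648 F [-0.8  0.2 -0.9] q [-0.14  0.05  2.1   0.    1.   -0.21]
shift tool [-0.0057  0.0071  0.082 ] yaw 94.27 level rot [-0.71 -0.23  0.  ]
[ 295.  226. 4371.] [0.5009 0.0333 0.04  ] ((295.5, 225.5), (63.0, 71.0), 90.0)
```

View pics/w8.png

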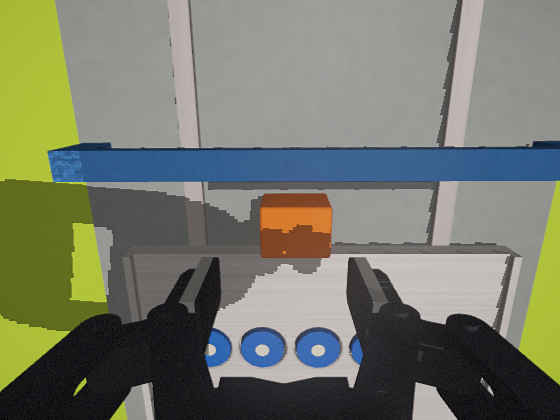

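The stop is at (295,230), its top face spanning v 208–257. The fingers straddle it once shifted about 7 mm.

Call:
apply_moves(moves=[[[-0.004,0.007,0,-0.7,-0.2,0,-0.3],[0,0,0,0,0,0,-0.3],[0,0,0.03,0,0,0,-0.3],[0,0,0,0,0,0,-0.3]]])

```text
time: 24.8
eef_pos: [0.5103, 0.0267, 0.0791]
tcp_rot: [0.681, 0.732, 0.005, 0.007]
contact_force: [-0.3, 0.3, -1.1]
opening: 0.652
```

Run:
```python
from h import *
to(.501,.0292,.018)
```

```text
t24.80 tcp [0.5103 0.0267 0.0791] xax [-0.072  0.997 -0.003] zax [ 0.016 -0.002 -1.   ] open0.652 F [-0.3  0.3 -1.1] q [-0.15  0.1   2.1   0.    0.93 -0.22]
shift tool [ 0.0034 -0.0101  0.0609] yaw 94.15 level rot [ 0.93  0.19 -0.  ]
```

Call:
apply_moves(moves=[[[0.003,-0.006,0,0.5,0.1,-0.2,-0.3],[0,-0.003,0.01,0.2,0,0,-0.3],[0,0,0,0,0,0,-0.3]]])

```text
time: 25.1
eef_pos: [0.5045, 0.0281, 0.0739]
tcp_rot: [0.68, 0.733, 0.003, 0.005]
contact_force: [-0.7, 0.7, -0.6]
opening: 0.645
```

Run:
```python
from h import *
to(.501,.0292,.018)
```

```text
t25.10 tcp [0.5045 0.0281 0.0739] xax [-0.075  0.997 -0.003] zax [ 0.012 -0.003 -1.   ] open0.645 F [-0.7  0.7 -0.6] q [-0.15  0.1   2.11 -0.    0.92 -0.22]
shift tool [ 0.0016 -0.004   0.0559] yaw 94.3 level rot [0.67 0.2  0.  ]
```

Call:
apply_moves(moves=[[[0.001,-0.003,0.018,0.5,0.1,0,-0.3],[0,0,0.018,0,0,0,-0.3],[0,0,0.018,0,0,0,-0.3],[0,0,0,0,0,0,-0.3]]])

```text
time: 25.5
eef_pos: [0.5024, 0.0287, 0.0181]
tcp_rot: [0.68, 0.733, 0.001, 0.003]
contact_force: [-1.2, 0.7, -1.6]
opening: 0.648
```

Run:
```python
from h import *
to(.501,.0292,.018)
```

```text
t25.50 tcp [0.5024 0.0287 0.0181] xax [-0.075  0.997 -0.002] zax [ 0.006 -0.002 -1.   ] open0.648 F [-1.2  0.7 -1.6] q [-0.14  0.2   2.12 -0.    0.81 -0.22]
shift tool [ 0.0006 -0.0014  0.0001] yaw 94.3 level rot [0.32 0.14 0.  ]
```

Call:
apply_moves(moves=[[[0,0,0,0,0,0,0.6],[0,0,0,0,0,0,0.6],[0,0,0,0,0,0,0.6],[0,0,0,0,0,0,0.6],[0,0,0,0,0,0,0.6]]], force=70)

```text
time: 26.0
eef_pos: [0.5031, 0.0287, 0.0194]
tcp_rot: [0.68, 0.733, 0.001, 0.003]
contact_force: [-0.6, -0.3, -1.0]
opening: 0.504
```

Call:
apply_moves(moves=[[[0,0,-0.02,0,0,0,0.6],[0,0,-0.045,0,0,0,0.6],[0,0,-0.045,0,0,0,0.6],[0,0,-0.02,0,0,0,0.6],[0,0,0,0,0,0,0.6]]])

```text
time: 26.5
eef_pos: [0.5003, 0.0293, 0.1525]
tcp_rot: [0.68, 0.733, 0.0, 0.001]
contact_force: [-0.7, -0.3, -1.4]
opening: 0.5
```

Run:
```python
from h import *
c=ctrl.get_calibration("top")
im=cv2.imread("pics/top0.png")
g=cv2.cvtColor(im,cv2.COLOR_BGR2HSV)
m=mask(g,(0,0,0),(180,60,255));m[:, :380]=0;m[:,445:]=0;m[:150]=0;m[220:]=0
b=[x for x in blobs(m,500)];print([(np.round(x[:3]),np.round(ray(c,x[:2],.014),4)) for x in b])
t=ray(c,(412.7,183),.014);print(t)
to(t[0],t[1],.05)
```

```text
[(array([ 413.,  182., 2210.]), array([ 0.5187, -0.3685,  0.014 ]))]
[ 0.51655779 -0.36877762  0.014     ]
t26.50 tcp [0.5003 0.0293 0.1525] xax [-0.075  0.997 -0.002] zax [ 0.002 -0.001 -1.   ] open0.500 F [-0.7 -0.3 -1.4] q [-0.14 -0.02  2.07 -0.    1.09 -0.22]
shift tool [-0.398  -0.0139  0.1031] yaw 94.31 level rot [ 0.11  0.09 -0.  ]
```

Call:
apply_moves(moves=[[[-0.02,-0.001,0,0,0,0,0.6],[-0.036,-0.001,0,0,0,0,0.6],[-0.036,-0.001,0,0,0,0,0.6],[-0.036,-0.001,0,0,0,0,0.6],[-0.036,-0.001,0,0,0,0,0.6],[-0.036,-0.001,0,0,0,0,0.6],[-0.036,-0.001,0,0,0,0,0.6],[-0.036,-0.001,0,0,0,0,0.6],[-0.036,-0.001,0,0,0,0,0.6],[-0.036,-0.001,0,0,0,0,0.6],[-0.036,-0.001,0,0,0,0,0.6],[0,0,0,0,0,0,0.6]]])

```text
time: 27.7
eef_pos: [0.5099, -0.3592, 0.1289]
tcp_rot: [0.679, 0.734, -0.001, -0.011]
contact_force: [0.1, -0.6, -0.9]
opening: 0.498
```

Run:
```python
from h import *
to(.5175,-.3685,.018)
im,c=snap("wrist");cv2.imwrite("pics/w9.png",im[:,:,::-1])
```

```text
t27.70 tcp [ 0.5099 -0.3592  0.1289] xax [-0.079  0.997  0.015] zax [-0.018  0.014 -1.   ] open0.498 F [ 0.1 -0.6 -0.9] q [-0.78  0.29  1.77 -0.    1.1  -0.85]
shift tool [-0.0115  0.0087  0.1106] yaw 94.5 level rot [-0.98 -0.87 -0.  ]
```

View pics/w9.png

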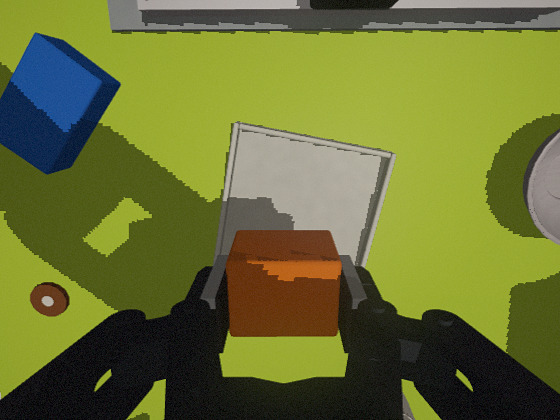

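The stop is held over the tray, whose front corners show at (235,123) and (393,154). Lowering it.

Call:
apply_moves(moves=[[[-0.008,0.004,0,-0.6,-0.6,0,0.6],[0,0,0.03,-0.2,-0.2,0,0.6],[0,0,0.03,0,0,0,0.6],[0,0,0.02,0,0,0,0.6],[0,0,0,0,0,0,0.6]]])

```text
time: 28.25
eef_pos: [0.514, -0.3591, 0.042]
tcp_rot: [0.677, 0.736, 0.0, -0.004]
contact_force: [-0.2, 0.5, -0.8]
opening: 0.5
```

Run:
```python
from h import *
to(.518,-.367,.018)
```

```text
t28.25 tcp [ 0.514  -0.3591  0.042 ] xax [-0.084  0.996  0.006] zax [-0.005  0.006 -1.   ] open0.500 F [-0.2  0.5 -0.8] q [-0.77  0.4   1.81  0.    0.94 -0.86]
shift tool [-0.0083  0.0035  0.0239] yaw 94.81 level rot [-0.27 -0.35  0.  ]
```

Call:
apply_moves(moves=[[[-0.008,0.003,0.012,-0.2,-0.3,0,0.6],[0,0,0.011,0,0,0,0.6],[0,0,0.002,0,0,0,0.6],[0,0,0,0,0,0,0.6]]])

```text
time: 28.65
eef_pos: [0.5192, -0.3643, 0.0177]
tcp_rot: [0.675, 0.737, 0.0, 0.0]
contact_force: [0.5, -0.5, -0.8]
opening: 0.502
```

Call:
apply_moves(moves=[[[0,0,0,0,0,0,-0.3],[0,0,0,0,0,0,-0.3],[0,0,0,0,0,0,-0.3],[0,0,-0.03,0,0,0,-0.3],[0,0,-0.045,0,0,0,-0.3],[0,0,-0.045,0,0,0,-0.3],[0,0,-0.03,0,0,0,0.2],[0,0,0,0,0,0,0.2]]])

```text
time: 29.45
eef_pos: [0.5203, -0.365, 0.1781]
tcp_rot: [0.675, 0.738, 0.0, 0.003]
contact_force: [1.3, 0.6, 0.2]
opening: 0.404
```

Run:
```python
from h import *
st();im,c=snap("wrist");cv2.imwrite("pics/w10.png",im[:,:,::-1]);h=hsv(im)
for u,v,A,r in blobs(mask(h,(3,140,40),(16,255,255)),300): print(np.round((u,v,A)),np.round(ray(c,(u,v),.036),4))
for u,v,A,r in blobs(mask(h,(0,0,0),(180,255,60)),300): print("dark",np.round((u,v,A)),np.round(ray(c,(u,v),.06),4),np.round(r[1]))
to(.5383,-.2243,.1)
```

```text
t29.45 tcp [ 0.5203 -0.365   0.1781] xax [-0.088  0.996 -0.005] zax [ 0.005 -0.004 -1.   ] open0.404 F [1.3 0.6 0.2] q [-0.77  0.24  1.73  0.    1.16 -0.86]
[ 63. 263. 732.] [ 0.3317 -0.449   0.036 ]
[ 281.  185. 2301.] [ 0.5186 -0.3608  0.036 ]
dark [  283.   355. 60595.] [ 0.533  -0.5107  0.06  ] [165. 559.]
dark [ 85. 129. 568.] [ 0.3733 -0.3258  0.06  ] [14. 49.]
dark [238.  26. 414.] [ 0.4801 -0.2488  0.06  ] [211.   3.]
dark [181.  14. 620.] [ 0.4422 -0.2451  0.06  ] [11. 78.]
dark [326.   6. 814.] [ 0.5372 -0.2316  0.06  ] [12. 74.]
t29.50 tcp [ 0.5195 -0.3644  0.1758] xax [-0.088  0.996 -0.002] zax [ 0.003 -0.002 -1.   ] open0.398 F [ 1.4  0.7 -0.7] q [-0.77  0.25  1.73  0.    1.16 -0.86]
shift tool [0.1381 0.0308 0.0756] yaw 95.04 level rot [ 0.13  0.13 -0.  ]
```

View pics/w10.png

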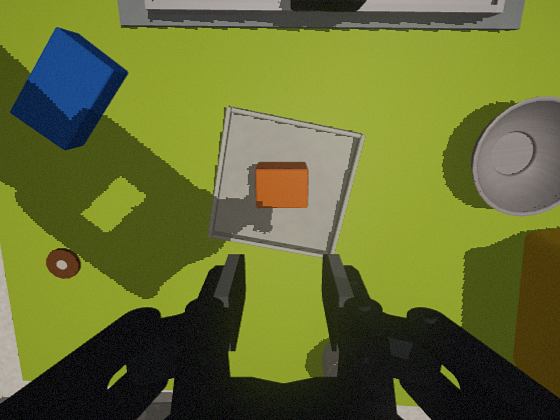

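The stop rests in the tray at (281,185), away from the walls. Next: shut the fingers, drop behind the grip and push.

Call:
apply_moves(moves=[[[0.034,0.01,0.02,0,0,0.6,1],[0.034,0.01,0.03,0,0,0,1],[0.032,0.01,0.03,0,0,0,1],[0,0,0,0,0,0,1],[0,0,0,0,0,0,1]]])

```text
time: 30.0
eef_pos: [0.5394, -0.2595, 0.0883]
tcp_rot: [0.68, 0.733, -0.001, -0.0]
contact_force: [-0.7, -0.6, 1.6]
opening: -0.001
```

Run:
```python
from h import *
to(.5398,-.2580,.042)
```

```text
t30.00 tcp [ 0.5394 -0.2595  0.0883] xax [-0.074  0.997 -0.001] zax [-0.002 -0.001 -1.   ] open-0.001 F [-0.7 -0.6  1.6] q [-0.62  0.28  1.87 -0.    1.   -0.69]
shift tool [0.0015 0.0006 0.0463] yaw 94.25 level rot [-0.11  0.04  0.  ]
```

Call:
apply_moves(moves=[[[0,0,0.025,0,0,0,1],[0,0,0.021,0,0,0,1],[0,0,0,0,0,0,1],[0.01,0,0,0,0,0,1],[0.01,0,0,0,0,0,1],[0.015,0,0,0,0,0,1],[0.015,0,0,0,0,0,1]]])

```text
time: 30.7
eef_pos: [0.5376, -0.2161, 0.0457]
tcp_rot: [0.682, 0.731, -0.002, 0.006]
contact_force: [0.3, -4.5, -2.5]
opening: -0.004
```

Run:
```python
from h import *
to(.5264,-.0785,.042)
```

```text
t30.70 tcp [ 0.5376 -0.2161  0.0457] xax [-0.069  0.998 -0.012] zax [ 0.006 -0.012 -1.   ] open-0.004 F [ 0.3 -4.5 -2.5] q [-0.55  0.3   1.94 -0.01  0.9  -0.62]
shift tool [ 0.138  -0.0016  0.002 ] yaw 93.98 level rot [ 0.3   0.69 -0.  ]
```

Call:
apply_moves(moves=[[[0.018,0,0,0.3,0.5,-0.3,1],[0.018,0,0,0,0.2,0,1],[0.018,0,0,0,0.1,0,1],[0.018,0,0,0,0.1,0,1],[0.018,0,0,0,0,0,1],[0.018,0,0,0,0,0,1],[0,0,0,0,0,0,1]]])

```text
time: 31.4
eef_pos: [0.5282, -0.0994, 0.0473]
tcp_rot: [0.678, 0.735, 0.0, 0.003]
contact_force: [-0.7, -0.5, -0.5]
opening: -0.001
```

Run:
```python
from h import *
to(.5264,-.0715,.043)
```

```text
t31.40 tcp [ 0.5282 -0.0994  0.0473] xax [-0.081  0.997 -0.004] zax [ 0.004 -0.003 -1.   ] open-0.001 F [-0.7 -0.5 -0.5] q [-0.37  0.22  2.04 -0.    0.89 -0.45]
shift tool [0.028  0.0005 0.0042] yaw 94.63 level rot [0.2  0.21 0.  ]
```

Call:
apply_moves(moves=[[[0.01,0,0.003,0.2,0.2,0.2,1],[0.008,0,0,0,0,0,1],[0.008,0,0,0,0,0,1]]])

```text
time: 31.7
eef_pos: [0.5275, -0.0735, 0.0464]
tcp_rot: [0.679, 0.734, -0.0, 0.003]
contact_force: [-0.3, -4.0, -2.2]
opening: 0.001
```

Call:
apply_moves(moves=[[[0.006,0,0,0,0,0,1],[0.006,0,0,0,0,0,1]]])

```text
time: 31.9
eef_pos: [0.5277, -0.072, 0.0468]
tcp_rot: [0.674, 0.739, -0.009, 0.013]
contact_force: [-0.8, -29.1, -7.8]
opening: -0.006
```

Call:
apply_moves(moves=[[[0.006,0,0,0,0,0,1],[0.006,0,0,0,0,0,1]]])

```text
time: 32.1
eef_pos: [0.5278, -0.0723, 0.0471]
tcp_rot: [0.671, 0.741, -0.018, 0.023]
contact_force: [-0.7, -24.6, -6.4]
opening: -0.002
```

Call:
apply_moves(moves=[[[-0.015,0,0,0,0,0,1],[0,0,-0.04,0,0,0,1],[0,0,-0.04,0,0,0,1],[0,0,-0.02,0,0,0,1],[0,0,0,0,0,0,1]]])

```text
time: 32.6
eef_pos: [0.5265, -0.08, 0.1494]
tcp_rot: [0.673, 0.739, -0.017, 0.018]
contact_force: [0.7, 0.4, 0.2]
opening: -0.002
```

Run:
```python
from h import *
s,r=st()
# triangulate the button from the first two pictures
pts=[]
for n in("top","scene"):
    im=cv2.cvtColor(cv2.imread(f"pics/{n}0.png"),cv2.COLOR_BGR2RGB);c=ctrl.get_calibration(n)
    b=[x for x in blobs(mask(hsv(im),(50,80,20),(85,255,140)),20,1000) if np.hypot(*(ray(c,x[:2],.03)[:2]-[.515,.4]))<.03]
    a,d=ray(c,b[0][:2],0),ray(c,b[0][:2],.1); pts.append((a,(d-a)/.1)); print(b[0][:3])
for z in(.02,.03,.04,.05,.06): print(z,[np.round(a+d*z,4) for a,d in pts])
im,c,o=look("top"); cv2.imwrite("pics/top1.png",im[:,:,::-1])
h=hsv(im)
for u,v,A,q in blobs(mask(h,(100,100,30),(125,255,255)),30,300): print("disc",np.round(ray(c,(u,v),.028),4),A)
for u,v,A,q in blobs(mask(h,(3,150,80),(15,255,255)),50,500): print("orange",np.round(ray(c,(u,v),.036),4))
```

```text
t32.60 tcp [ 0.5265 -0.08    0.1494] xax [-0.093  0.995 -0.048] zax [ 0.004 -0.048 -0.999] open-0.002 F [0.7 0.4 0.2] q [-0.32  0.05  2.   -0.05  1.07 -0.39]
(100.20886981402002, 183.9871244635193, 116.5)
(402.2689393939394, 174.49621212121212, 44.0)
0.02 [array([0.5234, 0.4056, 0.02  ]), array([0.5051, 0.4165, 0.02  ])]
0.03 [array([0.5216, 0.4012, 0.03  ]), array([0.5103, 0.4082, 0.03  ])]
0.04 [array([0.5197, 0.3969, 0.04  ]), array([0.5154, 0.3998, 0.04  ])]
0.05 [array([0.5179, 0.3925, 0.05  ]), array([0.5205, 0.3914, 0.05  ])]
0.06 [array([0.5161, 0.3881, 0.06  ]), array([0.5256, 0.383 , 0.06  ])]
top disc [[0.4322, 0.0946, 0.0283], [0.4713, 0.0978, 0.0277], [0.5111, 0.1009, 0.027], [0.5507, 0.1047, 0.0279], [0.5906, 0.1075, 0.0281]]
top dark []
disc [0.4326 0.0951 0.028 ] 105.0
disc [0.4719 0.0983 0.028 ] 100.0
disc [0.5118 0.1014 0.028 ] 93.5
disc [0.5516 0.1053 0.028 ] 98.5
disc [0.5916 0.108  0.028 ] 98.0
orange [ 0.5181 -0.3633  0.036 ]
```

The sled moved about 0.169 m, so it is home; all five discs are past the bar and the stop is in the tray. Now the button at about (0.518, 0.394, top ≈0.046).

Call:
apply_moves(moves=[[[0,0,0,0,2.7,0.6,1],[0.04,0.0025,0,0,0,0,1],[0.043,0.0025,0,0,0,0,1],[0.043,0.0025,0,0,0,0,1],[0.043,0.0025,0,0,0,0,1],[0.043,0.0025,0,0,0,0,1],[0.043,0.0025,0,0,0,0,1],[0.043,0.0025,0,0,0,0,1],[0.043,0.0025,0,0,0,0,1],[0.043,0.0025,0,0,0,0,1],[0,0,0,0,0,0,1]]])

```text
time: 33.75
eef_pos: [0.5051, 0.3209, 0.1276]
tcp_rot: [0.681, 0.732, -0.01, -0.017]
contact_force: [-1.0, 0.1, -0.1]
opening: -0.003
```

Run:
```python
from h import *
to(.518,.394,.06)
im,c=snap("wrist")
for u,v,A,r in blobs(mask(hsv(im),(50,80,20),(85,255,160)),200): print(np.round((u,v,A)),np.round(ray(c,(u,v),.046),4),np.round(r[1]))
cv2.imwrite("pics/w11.png",im[:,:,::-1])
```

```text
t33.75 tcp [0.5051 0.3209 0.1276] xax [-0.071  0.997  0.01 ] zax [-0.039  0.007 -0.999] open-0.003 F [-1.   0.1 -0.1] q [0.39 0.24 1.83 0.02 1.1  0.31]
shift tool [0.0713 0.0206 0.0676] yaw 94.05 level rot [-2.17 -0.58 -0.  ]
[ 321.  102. 1913.] [0.5194 0.395  0.046 ] [49. 49.]
```

View pics/w11.png

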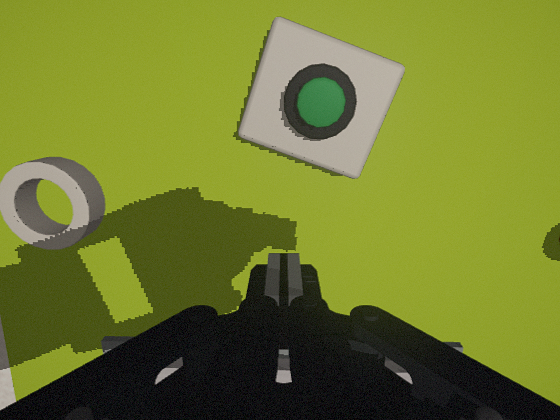

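The button is at (321,102), which casts to (0.519, 0.395), in agreement with the triangulation.

Call:
apply_moves(moves=[[[0,0,0,-1.2,-0.4,0,1],[0.037,0.006,0,-0.6,-0.2,0,1],[0.037,0.002,0.02,-0.3,0,0,1],[0,0,0.02,0,0,0,1],[0,0,0,0,0,0,1]]])

```text
time: 34.3
eef_pos: [0.5056, 0.3887, 0.0799]
tcp_rot: [0.685, 0.729, -0.005, 0.0]
contact_force: [-0.8, 0.0, 0.4]
opening: 0.0
```

Run:
```python
from h import *
to(.519,.395,.055)
```

```text
t34.30 tcp [0.5056 0.3887 0.0799] xax [-0.062  0.998 -0.007] zax [-0.007 -0.007 -1.   ] open0.000 F [-0.8  0.   0.4] q [ 0.5   0.37  1.77 -0.    1.01  0.44]
shift tool [0.0056 0.014  0.0248] yaw 93.55 level rot [-0.42  0.4  -0.  ]
```

Call:
apply_moves(moves=[[[0.005,0.012,0,-0.3,0.3,0,1],[0,0,0.024,0,0,0,1],[0,0,0,0,0,0,1]]])

```text
time: 34.6
eef_pos: [0.52, 0.392, 0.0568]
tcp_rot: [0.687, 0.727, -0.0, 0.0]
contact_force: [-0.3, -1.3, -1.0]
opening: 0.003
```

Run:
```python
from h import *
to(.519,.395,.046)
```

```text
t34.60 tcp [0.52   0.392  0.0568] xax [-0.057  0.998 -0.001] zax [ 0.    -0.001 -1.   ] open0.003 F [-0.3 -1.3 -1. ] q [ 0.49  0.42  1.75 -0.    0.97  0.43]
shift tool [ 0.0031 -0.0008  0.0108] yaw 93.28 level rot [ 0.01  0.05 -0.  ]
```

Call:
apply_moves(moves=[[[0.003,-0.001,0.006,0,0,0,1],[0,0,0.004,0,0,0,1],[0,0,0.003,0,0,0,1],[0,0,0.003,0,0,0,1]]])

```text
time: 35.0
eef_pos: [0.5224, 0.3951, 0.0465]
tcp_rot: [0.688, 0.726, 0.003, 0.001]
contact_force: [-3.1, -1.1, 5.4]
opening: 0.003
```

Call:
apply_moves(moves=[[[0,0,0.003,0,0,0,1],[0,0,0.003,0,0,0,1]]])

```text
time: 35.2
eef_pos: [0.5225, 0.3951, 0.0458]
tcp_rot: [0.687, 0.726, 0.001, 0.001]
contact_force: [-8.1, -5.1, 16.3]
opening: -0.001
```

Call:
apply_moves(moves=[[[0,0,0.004,0,0,0,1],[0,0,0.004,0,0,0,1]]])

```text
time: 35.4
eef_pos: [0.5226, 0.3951, 0.0458]
tcp_rot: [0.687, 0.727, -0.001, 0.001]
contact_force: [-7.8, -5.6, 18.1]
opening: -0.003
```

It bottomed out at z=0.0458 with 18 N. I'll check the spring travel by rising slowly.

Call:
apply_moves(moves=[[[0,0,-0.001,0,0,0,1],[0,0,0,0,0,0,1]]])

```text
time: 35.6
eef_pos: [0.5235, 0.3957, 0.0501]
tcp_rot: [0.687, 0.727, -0.0, 0.002]
contact_force: [-1.2, -1.5, 2.4]
opening: -0.001
```

Call:
apply_moves(moves=[[[0,0,-0.0015,0,0,0,1],[0,0,0,0,0,0,1]]])

```text
time: 35.8
eef_pos: [0.5239, 0.396, 0.0518]
tcp_rot: [0.686, 0.727, 0.001, 0.002]
contact_force: [-0.9, -0.0, 1.2]
opening: 0.001
```

Call:
apply_moves(moves=[[[0,0,-0.0015,0,0,0,1],[0,0,0,0,0,0,1]]])

```text
time: 36.0
eef_pos: [0.524, 0.3959, 0.0524]
tcp_rot: [0.687, 0.727, 0.001, 0.002]
contact_force: [0.2, 0.7, -0.1]
opening: 0.0
```

Call:
apply_moves(moves=[[[0,0,-0.0015,0,0,0,1],[0,0,0,0,0,0,1]]])

```text
time: 36.2
eef_pos: [0.5237, 0.3957, 0.0527]
tcp_rot: [0.687, 0.727, 0.001, 0.002]
contact_force: [0.1, -1.0, 0.4]
opening: 0.001
```

Call:
apply_moves(moves=[[[0,0,-0.002,0,0,0,1],[0,0,0,0,0,0,1]]])

```text
time: 36.4
eef_pos: [0.5235, 0.3955, 0.0543]
tcp_rot: [0.687, 0.727, 0.0, 0.002]
contact_force: [-0.3, -0.6, 0.1]
opening: -0.001
```

The spring travel is confirmed: force fades from 5 N near the bottom to 0 at z≈0.052, a full 6 mm. Now back to the front side of the grip.

Call:
apply_moves(moves=[[[0,0,-0.04,0,0,-1,1],[0,0,-0.04,0,0,0,1],[-0.042,-0.0033,0,0,0,0,1],[-0.042,-0.0033,0,0,0,0,1],[-0.042,-0.0033,0,0,0,0,1],[-0.042,-0.0033,0,0,0,0,1],[-0.042,-0.0033,0,0,0,0,1],[-0.042,-0.0033,0,0,0,0,1],[-0.042,-0.0033,0,0,0,0,1],[-0.042,-0.0033,0,0,0,0,1],[-0.042,-0.0033,0,0,0,0,1],[0,0,0,0,0,0,1]]])

```text
time: 37.6
eef_pos: [0.524, 0.0041, 0.1409]
tcp_rot: [0.678, 0.735, 0.003, 0.006]
contact_force: [-0.4, -0.4, -0.1]
opening: 0.002
```

Run:
```python
from h import *
to(.523,-.022,.043)
im,c=snap("wrist");cv2.imwrite("pics/w12.png",im[:,:,::-1])
```

```text
t37.60 tcp [0.524  0.0041 0.1409] xax [-0.081  0.997 -0.004] zax [ 0.012 -0.004 -1.   ] open0.002 F [-0.4 -0.4 -0.1] q [-0.19  0.04  2.03 -0.    1.06 -0.27]
shift tool [-0.0255 -0.0043  0.098 ] yaw 94.62 level rot [0.68 0.26 0.  ]
```

View pics/w12.png

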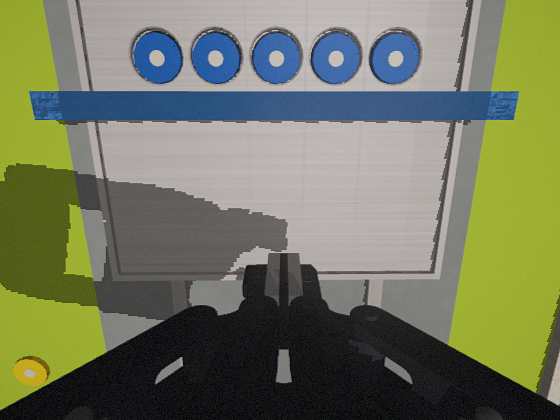

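All five discs are seated beyond the bar, in the row at y≈57; the grip is hidden behind the fingers. Descending in front of it.

Call:
apply_moves(moves=[[[-0.024,-0.003,0,0.6,0.2,0,1],[0,0,0.035,0,0,0,1],[0,0,0.03,0,0,0,1],[0,0,0,0,0,0,1]]])

```text
time: 38.05
eef_pos: [0.5248, -0.016, 0.0765]
tcp_rot: [0.677, 0.736, 0.003, 0.002]
contact_force: [-1.6, 1.1, 0.4]
opening: 0.005
```

Run:
```python
from h import *
to(.523,-.022,.043)
```

```text
t38.05 tcp [ 0.5248 -0.016   0.0765] xax [-0.083  0.997  0.001] zax [ 0.006  0.001 -1.   ] open0.005 F [-1.6  1.1  0.4] q [-0.22  0.14  2.06  0.    0.94 -0.31]
shift tool [-0.0059 -0.0026  0.0335] yaw 94.78 level rot [ 0.36 -0.04 -0.  ]
```

Call:
apply_moves(moves=[[[0,-0.002,0.018,0.3,0,0.4,1],[0,0,0.015,0,0,0,1],[0,0,0,0,0,0,1],[-0.012,0,0,0,0,0,1],[-0.012,0,0,0,0,0,1],[-0.014,0,0,0,0,0,1],[-0.014,0,0,0,0,0,1]]])

```text
time: 38.75
eef_pos: [0.5301, -0.065, 0.047]
tcp_rot: [0.677, 0.736, 0.004, 0.0]
contact_force: [1.0, 4.4, -4.1]
opening: 0.001
```

Run:
```python
from h import *
to(.5369,-.205,.043)
```

```text
t38.75 tcp [ 0.5301 -0.065   0.047 ] xax [-0.083  0.997  0.004] zax [ 0.006  0.005 -1.   ] open0.001 F [ 1.   4.4 -4.1] q [-0.32  0.21  2.04  0.01  0.88 -0.4 ]
shift tool [-0.14   -0.0049  0.0034] yaw 94.75 level rot [ 0.35 -0.25 -0.  ]
```

Call:
apply_moves(moves=[[[-0.018,-0.001,0.001,0.3,-0.2,0.4,1],[-0.018,0,0,0,0,0,1],[-0.018,0,0,0,0,0,1],[-0.018,0,0,0,0,0,1],[-0.018,0,0,0,0,0,1],[-0.016,0,0,0,0,0,1],[0,0,0,0,0,0,1]]])

```text
time: 39.45
eef_pos: [0.5396, -0.1801, 0.0481]
tcp_rot: [0.683, 0.73, 0.006, 0.001]
contact_force: [0.0, -0.2, 0.1]
opening: -0.001
```

Run:
```python
from h import *
to(.5369,-.207,.043)
```

```text
t39.45 tcp [ 0.5396 -0.1801  0.0481] xax [-0.066  0.998  0.007] zax [ 0.009  0.008 -1.   ] open-0.001 F [ 0.  -0.2  0.1] q [-0.51  0.27  1.96  0.01  0.9  -0.58]
shift tool [-0.0267 -0.0045  0.0048] yaw 93.79 level rot [ 0.57 -0.41  0.  ]
```

Call:
apply_moves(moves=[[[-0.01,-0.002,0.003,0.4,-0.3,-0.3,1],[-0.008,0,0,0,0,0,1],[-0.006,0,0,0,0,0,1]]])

```text
time: 39.75
eef_pos: [0.5397, -0.2047, 0.0462]
tcp_rot: [0.682, 0.731, 0.003, -0.0]
contact_force: [1.2, 3.5, -1.1]
opening: -0.0
```

Call:
apply_moves(moves=[[[-0.006,0,0,0,0,0,1],[-0.005,0,0,0,0,0,1]]])

```text
time: 39.95
eef_pos: [0.5399, -0.2076, 0.0462]
tcp_rot: [0.684, 0.729, 0.009, -0.009]
contact_force: [1.1, 22.0, 8.7]
opening: 0.001
```

Call:
apply_moves(moves=[[[-0.005,0,0,0,0,0,1],[-0.005,0,0,0,0,0,1]]])

```text
time: 40.15
eef_pos: [0.5399, -0.2073, 0.0465]
tcp_rot: [0.685, 0.728, 0.016, -0.019]
contact_force: [0.8, 16.8, 6.8]
opening: 0.002
```

The sled is back hard against its loading end (22 N reaction). Back off and fetch the stop.

Call:
apply_moves(moves=[[[0.012,0,0,0,0,0,1],[0,0,-0.04,0,-1.5,0,1],[0,0,-0.04,0,-1,0,-0.3],[-0.04,-0.008,0,0,0,-0.4,-0.3],[-0.04,-0.008,0,0,0,0,-0.3],[-0.04,-0.008,0,0,0,0,-0.3],[-0.04,-0.008,0,0,0,0,-0.3],[0,0,0,0,0,0,-0.3]]])

```text
time: 40.95
eef_pos: [0.5186, -0.3682, 0.1353]
tcp_rot: [0.678, 0.735, -0.007, 0.005]
contact_force: [0.8, -0.4, -0.1]
opening: 0.65
```

Run:
```python
from h import *
to(.5192,-.364,.0177)
im,c=snap("wrist")
for u,v,A,r in blobs(mask(hsv(im),(3,140,40),(16,255,255)),800): print(np.round((u,v,A)),np.round(ray(c,(u,v),.036),4),r)
cv2.imwrite("pics/w13.png",im[:,:,::-1])
```

```text
t40.95 tcp [ 0.5186 -0.3682  0.1353] xax [-0.08   0.997 -0.018] zax [-0.002 -0.018 -1.   ] open0.650 F [ 0.8 -0.4 -0.1] q [-0.77  0.29  1.76 -0.02  1.08 -0.84]
shift tool [0.0063 0.0014 0.1175] yaw 94.57 level rot [-0.22  1.03 -0.  ]
[ 40. 281. 938.] [ 0.3349 -0.4461  0.036 ] ((39.5, 281.0), (32.0, 37.0), 90.0)
[ 285.  193. 3221.] [ 0.5185 -0.3603  0.036 ] ((285.0, 193.0), (54.0, 62.0), 90.0)
```

The stop is where it was left. Descending to grip it.

Call:
apply_moves(moves=[[[0.004,0,0,-0.2,0.8,-0.4,-0.3],[0,0,0.035,0,0.2,0,-0.3],[0,0,0.03,0,0,0,-0.3],[0,0,0,0,0,0,-0.3]]])

```text
time: 41.4
eef_pos: [0.5192, -0.3586, 0.07]
tcp_rot: [0.673, 0.739, 0.0, -0.0]
contact_force: [-0.4, -0.0, -0.1]
opening: 0.652
```

Run:
```python
from h import *
to(.5192,-.364,.0177)
```

```text
t41.40 tcp [ 0.5192 -0.3586  0.07  ] xax [-0.093  0.996  0.001] zax [ 0.     0.001 -1.   ] open0.652 F [-0.4 -0.  -0.1] q [-0.77  0.36  1.79  0.    0.98 -0.86]
shift tool [-0.0054 -0.0005  0.0523] yaw 95.33 level rot [ 0.02 -0.04  0.  ]
```

Call:
apply_moves(moves=[[[-0.005,0,0.018,0,0,0.3,-0.3],[0,0,0.018,0,0,0,-0.3],[0,0,0.0155,0,0,0,-0.3],[0,0,0,0,0,0,-0.3],[0,0,0,0,0,0,0.6],[0,0,0,0,0,0,0.6],[0,0,0,0,0,0,0.6],[0,0,0,0,0,0,0.6],[0,0,0,0,0,0,0.6]]])

```text
time: 42.3
eef_pos: [0.5233, -0.3613, 0.0227]
tcp_rot: [0.673, 0.74, 0.0, 0.003]
contact_force: [-0.7, 0.2, -1.7]
opening: 0.498
```

Call:
apply_moves(moves=[[[0,0,-0.02,0,0,0,0.6],[0,0,-0.045,0,0,0,0.6],[0,0,-0.045,0,0,0,0.6],[0,0,-0.025,0,0,0,0.6],[0,0,0,0,0,0.3,0.6]]])

```text
time: 42.8
eef_pos: [0.5212, -0.3597, 0.1595]
tcp_rot: [0.675, 0.738, 0.0, -0.0]
contact_force: [0.1, -0.2, -0.0]
opening: 0.493
```

Run:
```python
from h import *
to(.5028,.0282,.15)
```

```text
t42.80 tcp [ 0.5212 -0.3597  0.1595] xax [-0.089  0.996  0.001] zax [-0.     0.001 -1.   ] open0.493 F [ 0.1 -0.2 -0. ] q [-0.76  0.26  1.74  0.    1.14 -0.85]
shift tool [0.3879 0.0161 0.0099] yaw 95.08 level rot [-0.   -0.06  0.  ]
```

Call:
apply_moves(moves=[[[0.025,0.001,0,0,0,0.4,0.6],[0.036,0.001,0,0,0,0.3,0.6],[0.036,0.001,0,0,0,0,0.6],[0.036,0.001,0,0,0,0,0.6],[0.036,0.001,0,0,0,0,0.6],[0.036,0.001,0,0,0,0,0.6],[0.036,0.001,0,0,0,0,0.6],[0.036,0.001,0,0,0,0,0.6],[0.036,0.001,0,0,0,0,0.6],[0.036,0.001,0,0,0,0,0.6],[0.02,0.001,0,0,0,0,0.6],[0,0,0,0,0,0,0.6]]])

```text
time: 44.0
eef_pos: [0.493, 0.0247, 0.139]
tcp_rot: [0.683, 0.731, -0.005, -0.012]
contact_force: [-0.6, 0.3, -1.9]
opening: 0.498
```

Run:
```python
from h import *
to(.5028,.0315,.08)
im,c=snap("wrist")
h=hsv(im)
for u,v,A,r in blobs(mask(h,(3,140,40),(16,255,255)),800): print(np.round((u,v,A)),np.round(ray(c,(u,v),.036),4),r)
```

```text
t44.00 tcp [0.493  0.0247 0.139 ] xax [-0.068  0.998  0.012] zax [-0.024  0.01  -1.   ] open0.498 F [-0.6  0.3 -1.9] q [-0.16 -0.    2.08  0.01  1.09 -0.23]
shift tool [0.0054 0.0117 0.0588] yaw 93.87 level rot [-1.35 -0.69  0.  ]
[  283.   282. 10499.] [ 0.4943 -0.0373  0.036 ] ((283.0, 281.5), (109.99998474121094, 100.99998474121094), -0.0)
```

Call:
apply_moves(moves=[[[0.003,0.004,0.015,-0.8,-0.4,-0.3,0.6],[0.002,0.003,0.02,-0.3,-0.1,0,0.6],[0,0,0.02,0,0,0,0.6],[0,0,0,0,0,0,0.6]]])

```text
time: 44.45
eef_pos: [0.4983, 0.026, 0.0794]
tcp_rot: [0.682, 0.731, -0.002, -0.003]
contact_force: [-1.2, -0.4, -2.2]
opening: 0.495
```

Run:
```python
from h import *
to(.5028,.0315,.06)
im,c=snap("wrist");cv2.imwrite("pics/w14.png",im[:,:,::-1])
```

```text
t44.45 tcp [0.4983 0.026  0.0794] xax [-0.07   0.998  0.001] zax [-0.007  0.001 -1.   ] open0.495 F [-1.2 -0.4 -2.2] q [-0.15  0.09  2.11 -0.    0.95 -0.22]
shift tool [0.0051 0.005  0.0194] yaw 93.99 level rot [-0.38 -0.07  0.  ]
```

View pics/w14.png

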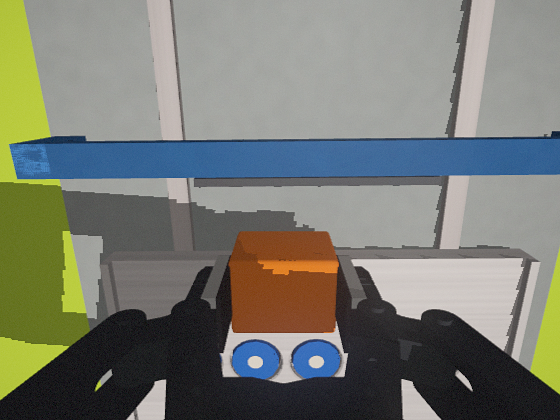

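The stop is held above its gap: front-bottom edge at v≈232, rear-top edge at v≈332, sled front edge at about (450,258), ridge at v≈182. I'll compute the relation.

Run:
```python
from h import *
s,r=st();c=ctrl.get_calibration("wrist");t=s["eef_pos"]
b=t[2]-.0187
for nm,uv,z in (("front-bottom",(283,232),b),("rear-top",(283,332),b+.034),("sled edge",(450,261),.028),("sled edge L",(150,261),.028),("ridge",(320,182),.012)):
    p=ray(c,uv,z);d=r.T@(p-t);q=np.array([p[0]-.5261,p[1]+.0658]);print(nm,np.round(p,4),"tool x",round(d[0],4),"row-rel y",round(q@[-.0765,.997],4))
```

```text
t44.50 tcp [0.4994 0.0258 0.0809] xax [-0.069  0.998  0.001] zax [-0.004  0.    -1.   ] open0.492 F [ 0.6 -0.6 -0.3] q [-0.15  0.09  2.11 -0.    0.95 -0.22]
front-bottom [0.4982 0.0378 0.0622] tool x 0.012 row-rel y 0.1054
rear-top [0.5005 0.0058 0.0962] tool x -0.02 row-rel y 0.0734
sled edge [0.6016 0.0125 0.028 ] tool x -0.0204 row-rel y 0.0723
sled edge L [ 0.4193 -0.0005  0.028 ] tool x -0.0207 row-rel y 0.0733
ridge [0.5197 0.0524 0.012 ] tool x 0.025 row-rel y 0.1183
```

Call:
apply_moves(moves=[[[0.0055,0.002,0,-0.3,0,-0.3,0.6],[0,0,0.015,0,0,0,0.6],[0,0,0,0,0,0,0.6]]])

```text
time: 44.8
eef_pos: [0.5036, 0.03, 0.0683]
tcp_rot: [0.681, 0.732, 0.002, 0.002]
contact_force: [-1.2, 1.4, -1.1]
opening: 0.49
```

Run:
```python
from h import *
to(.5028,.0317,.0275)
```

```text
t44.80 tcp [0.5036 0.03   0.0683] xax [-0.072  0.997 -0.001] zax [ 0.006 -0.    -1.   ] open0.490 F [-1.2  1.4 -1.1] q [-0.14  0.11  2.11  0.    0.91 -0.22]
shift tool [ 0.0017 -0.0009  0.0408] yaw 94.16 level rot [ 0.37  0.03 -0.  ]
```

Call:
apply_moves(moves=[[[0.0017,-0.001,0.008,0.3,0,-0.1,0.6],[0,0,0.008,0,0,0,0.6],[0,0,0,0,0,0,0.6]]])

```text
time: 45.1
eef_pos: [0.5048, 0.0315, 0.0542]
tcp_rot: [0.68, 0.733, 0.002, 0.003]
contact_force: [-0.5, 0.3, -0.7]
opening: 0.497
```

Run:
```python
from h import *
to(.5028,.0317,.0275)
```

```text
t45.10 tcp [0.5048 0.0315 0.0542] xax [-0.074  0.997 -0.002] zax [ 0.006 -0.001 -1.   ] open0.497 F [-0.5  0.3 -0.7] q [-0.14  0.14  2.11 -0.    0.89 -0.21]
shift tool [ 0.0004 -0.0021  0.0267] yaw 94.26 level rot [ 0.36  0.1  -0.  ]
```

Call:
apply_moves(moves=[[[0.0003,-0.001,0.012,0.2,0.1,0,0.6],[0,0,0.007,0,0,0,0.6],[0,0,0,0,0,0,0.6]]])

```text
time: 45.4
eef_pos: [0.5042, 0.0318, 0.0341]
tcp_rot: [0.68, 0.733, 0.001, 0.001]
contact_force: [-0.0, 0.9, -1.8]
opening: 0.495
```

Call:
apply_moves(moves=[[[0,0,0.005,0,0,0,0.6],[0,0,0.003,0,0,0,0.6],[0,0,0,0,0,0,0.6]]])

```text
time: 45.7
eef_pos: [0.5041, 0.0318, 0.0251]
tcp_rot: [0.68, 0.733, 0.001, 0.001]
contact_force: [-0.1, -0.7, -1.4]
opening: 0.497
```

Call:
apply_moves(moves=[[[0,0,0.002,0,0,0,0.6],[0,0,0,0,0,0,0.6]]])

```text
time: 45.9
eef_pos: [0.5049, 0.0317, 0.0251]
tcp_rot: [0.68, 0.733, 0.001, 0.001]
contact_force: [0.5, 0.5, -1.2]
opening: 0.495
```

Call:
apply_moves(moves=[[[0,0,0.002,0,0,0,0.6],[0,0,0,0,0,0,0.6]]])

```text
time: 46.1
eef_pos: [0.506, 0.0317, 0.0249]
tcp_rot: [0.68, 0.733, 0.001, 0.001]
contact_force: [0.7, -0.2, -1.5]
opening: 0.497
```

Call:
apply_moves(moves=[[[0,0,0.003,0,0,0,0.6],[0,0,0,0,0,0,0.6],[0,0,0,0,0,0,0.2],[0,0,0,0,0,0,-0.3],[0,0,0,0,0,0,-0.3],[0,0,0,0,0,0,-0.3]]])

```text
time: 46.7
eef_pos: [0.5071, 0.0316, 0.0244]
tcp_rot: [0.68, 0.733, 0.001, 0.001]
contact_force: [0.5, -0.2, 0.4]
opening: 0.651
```

Call:
apply_moves(moves=[[[0,0,-0.02,0,0,0,-0.3],[0,0,-0.04,0,0,0,-0.3],[-0.01,0,-0.045,0,0,0,-0.3],[-0.02,0,-0.03,0,0,0,-0.3],[-0.02,0,-0.03,0,0,0,-0.3],[0,0,0,0,0,0,-0.3],[0,0,0,0,0,0,-0.3]]])

```text
time: 47.4
eef_pos: [0.5085, -0.0197, 0.1925]
tcp_rot: [0.68, 0.733, -0.001, -0.001]
contact_force: [-0.7, 0.3, -0.3]
opening: 0.653
```

Run:
```python
from h import *
st()
im,c,o=look(); cv2.imwrite("pics/w15.png",im[:,:,::-1])
top,ct=snap("top");sc,cs=snap("scene")
for n,I,C in(("wrist",im,c),("top",top,ct),("scene",sc,cs)):
    for u,v,A,r in blobs(mask(hsv(I),(3,140,60),(16,255,255)),60):
        p=ray(C,(u,v),.042)
        if np.hypot(p[0]-.5,p[1]-.03)<.06: print(n,"stop",np.round(p,4),np.round((u,v,A)),"row-rel y",np.round(np.dot([p[0]-.5261,p[1]+.0658],[-.0765,.997]),4))
    if n!="wrist":
        for u,v,A,r in blobs(mask(hsv(I),(100,100,30),(125,255,255)),30,300): print(n,"disc",np.round(ray(C,(u,v),.028),4))
        for u,v,A,r in blobs(mask(hsv(I),(50,80,20),(85,255,140)),20,1000): print(n,"green",np.round((u,v,A)))
```

```text
t47.40 tcp [ 0.5085 -0.0197  0.1925] xax [-0.076  0.997  0.   ] zax [-0.002 -0.    -1.   ] open0.653 F [-0.7  0.3 -0.3] q [-0.24 -0.05  2.02 -0.    1.17 -0.31]
wrist disc [[0.4473, -0.0689, 0.0307], [0.4857, -0.0661, 0.0303], [0.5255, -0.0631, 0.0299], [0.5647, -0.0601, 0.0303], [0.604, -0.057, 0.0312]]
wrist dark []
wrist stop [0.5073 0.03   0.042 ] [ 287.  129. 2209.] row-rel y 0.0969
top disc [ 0.4437 -0.0784  0.028 ]
top green [100. 184. 113.]
scene stop [0.5139 0.0236 0.042 ] [317. 229. 169.] row-rel y 0.0901
scene disc [ 0.6063 -0.0616  0.028 ]
scene disc [ 0.5662 -0.0644  0.028 ]
scene disc [ 0.5265 -0.0679  0.028 ]
scene disc [ 0.4865 -0.0724  0.028 ]
scene disc [ 0.4474 -0.0747  0.028 ]
scene disc [0.4029 0.0706 0.028 ]
scene green [402. 175.  45.]
```

View pics/w15.png

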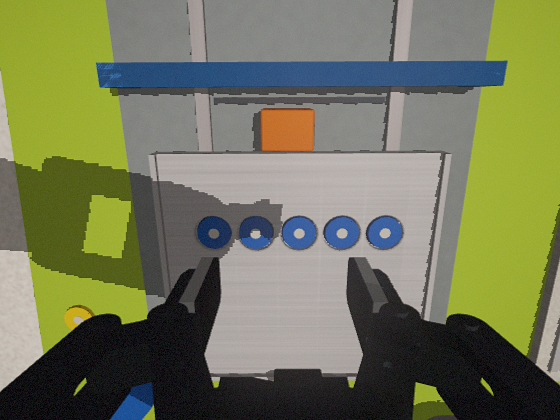

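The final view shows all five discs flush in the row at y≈233. The sled is back and the stop is square in its gap at (287,129), 97 mm ahead of the pocket row against a nominal 96 mm. The arm is clear, so I'm handing in.

```bash
python3 -c "
from plant import ctrl
print(ctrl.sign_off())"
```

```text
the job is handed in; nothing more can be done
None
```

I carried out the whole sequence and handed the job in at about 47 s of robot time; `sign_off` gives no verdict.

**What I did**
- **Discs:** I gripped each of the five lightly and dragged it along the plate into its own pocket. Disc D may have risen about 4 mm off the plate mid-drag, since the hand read 4 mm high and I lowered it straight away. That is well under the 15 mm limit, but it was not a pure slide.
- **Stop and sled:** I parked the stop in the tray, pushed the sled home until it hit its end, pressed the button and let it go. Then I drew the sled back to its loading end and set the stop down in its gap.

**What the checks showed**
- **Flush discs:** Four discs met a firm touch at plate height (28 mm). Disc A was probed only to 28.3–28.6 mm with no contact force, so its flushness rests on the pictures and on the row passing under the bar.
- **Sled travel:** It moved about 169 mm to home, with a 29 N reaction at the end. On the way back it met the loading end with 22 N.
- **Button:** It bottomed out at 16–18 N. On release the force faded to zero over about 6 mm, so it was fully pressed and came back out.
- **Stop:** It sits 97 mm ahead of the pocket row, against a nominal 96 mm for the middle of the gap.

**Disagreements:** In the last check the scene camera put the stop about 7 mm nearer the sled than the wrist camera did. I trusted the wrist view because the scene camera's colour mask had picked up the stop's sides. The top camera was partly blocked by the arm and confirmed only one disc and the button.

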